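# Offer a cover plate up to a sampler pump unit

## Robot

A 7-joint arm with a two-finger parallel gripper is mounted at the origin on the work surface. World frame = base frame: x ahead of the robot, y to its left, z up, the work surface at z = 0. Lengths are in m, angles in rad, forces in N, time in s.
With the tool pointing down it reaches from about 0.425 to 0.925 m from the base axis. Payload 6.8 kg.
Tool frame: the origin (TCP) lies at the very end of the fingers, on their centre line; the grasp point (between the pads) lies 19 mm behind it; y points along the fingers, z is the direction in which the jaws open and shut, and the axes are right-handed (so a half turn about y gives the same grasp; the last joint's range is limited). The gripper opens to 85 mm and grips with 20 to 120 N. Pads are 22 mm wide; open, the fingers measure 114 mm over their backs; the gripper's body (76 mm by 85 mm) begins 54 mm behind the grasp point. The pads swing forward as they close: fully open they stand 13 mm farther back than shut.
Start: joints at [1.203, 0.477, 0.022, 1.555, -0.011, 1.109, -0.083], TCP at [0.173, -0.652, 0.208] pointing down, gripper open.
Joint ranges: [-2.96, 2.96], [-0.34, 2.1], [-1.41, 1.46], [0.24, 2.44], [-1.37, 4.51], [0.17, 1.92], [-2.96, 2.96]. Speed limits (rad/s): [2.39, 2.39, 3.14, 3.14, 3.14, 3.14, 3.14].

## Interface

Orientations are given as a rotation vector (axis times angle).
In Python, from bench import r gives the robot as it stands.
- The arm moves only by the tool drive_tool, never from a script. Its argument "series" is a list of rows, each a list of 7 numbers: the shift along the tool's x, y, z in mm, then the turn, a rotation vector about the tool's x, y, z in degrees, then the finger opening in mm, from 0 to 85.4. In form: [[tx, ty, tz, wx, wy, wz, grip], ...]. A call has 1 to 5 rows; each row is the pose to reach, as a shift and turn from the pose measured when the call began, along the tool's axes at that moment; what a row does not reach only later rows make up. A row lasts 1/10 s, in which the tool goes at most 50 mm and 8.59 degrees, less where a joint would pass 70% of its speed; a pose out of reach is approached as far as the arm can. A call with a gripper value outside its range is refused whole. The fingers move at their own pace and stop on an object; "squeeze" is the grip in N (left out, the last holds). Time passes only in rows, so rows that repeat a pose let the fingers close. It gives the time, the measured TCP pose, the force and the opening at its end, in the units of the state.
- r.get_obs(): the state, without advancing time (a new reading comes with each control period).
- r.grab_frame(name): name is "side" or "top"; returns a dict with "frame" (384x512x3 uint8, blue, green, red), "intrinsics" (3x3 intrinsics, pixels), "distortion" ([k1, k2, p1, p2, k3] as OpenCV has them; the pictures are not rectified), "rvec" (rotation vector, rad) and "tvec" (3), from world to camera coordinates, as OpenCV has them. Camera axes: x right, y down, z forward; pixel columns grow to the right and rows downward; lengths in m; the calibration is good to about 2 mm. A picture is of the moment at which its call begins. There is no depth.
- r.hand_in(): hands the job in, once; it reports no verdict.
The state is a dict: "clock": time; "joints": joint angles; "qvel": joint speeds; "tau": joint torques, N m; "tcp_pos": TCP position; "orientation": TCP orientation; "contact_force": force on the tool from outside, world axes, zero at the start; "moment": the same for the moment, N m; "grip_width": finger opening in m.
Only numpy, scipy, OpenCV 4.12 (cv2) and the standard library are available. Lean on these libraries where they do the work, as an engineer would, in place of code of your own. Each camera call takes 0.05 s, during which the arm holds its last target.

## Task

Tilt the black light hood of the pump unit up until it stands upright and let go of it. Then pick up the cover plate by its blue grip and hold it level, hovering about one centimetre above the unit's deck with its three holes straight over the three threaded brass holes, never letting it touch the unit. Finish while still holding it there, and leave the other things on the bench undisturbed.

Things in the scene. Friction and masses are not known exactly. Their poses are not given: they have to be found in the camera images.
- unit: Pump unit of a laboratory sampler, fixed to the bench: white box 200 (x) x 240 (y) x 80 mm high with a pale grey flat deck as its top, 80 mm above the origin. Origin: centre of its underside; z up. On the deck, centred at (0, -20, 80) mm, lie a round black bore in an orange gasket ring (look only, flush) and around it three threaded brass holes. The hood's hinge runs along the unit's x near its +y edge. Its yaw at the start is within 0.25 rad of 0.
- hood (a joint): Tilt of the black hood about its hinge, rad: 0 lies flat over the deck, grows as the hood's free edge rises and swings towards the unit's +y, 1.57 stands upright, stops at 2.0. Stiff friction hinge (0.35 N m): it stays where it is left. Starts between 0.35 and 0.8.
- hood_hinge (a point): Middle of the hood's hinge axis, which runs along the unit's x; at (0, 100, 85) mm in the unit's frame.
- hood_bar (a point): Middle of the hood's handle: a round steel bar, 10 mm diameter, parallel to the hinge and 170 mm from it, 104 mm long clear between two side arms. The black hood panel (120 mm along the hinge, 4 mm thick) spans 20 to 125 mm from the hinge, so 45 mm lie open between panel edge and bar centre. The round bar can turn within a grip as the hood swings.
- plate: Cover plate: flat aluminium plate 110 (x) x 90 (y) x 5 mm with three 12 mm through holes, and a blue upright grip block 22 (x) x 44 (y) mm, its top 43 mm above the plate's underside, centred at (0, 2) mm. Origin: centre of the underside of the plate; z up. About 0.25 kg. Lies on the mat at the start with its yaw within 0.7 rad of 0. In place, its x and y axes run the same way as the unit's, its origin at (0, -20) mm in the unit's frame.
- mat: Dark rubber service mat, fixed, 220 x 180 x 3 mm; origin: centre of its underside.
- hole0 (a point): Centre of plate hole 0 on the plate's underside, at (42, 32) mm in the plate's frame; belongs over thread0.
- hole1 (a point): Centre of plate hole 1 on the plate's underside, at (-42, 32) mm in the plate's frame; belongs over thread1.
- hole2 (a point): Centre of plate hole 2 on the plate's underside, at (0, -34) mm in the plate's frame; belongs over thread2.
- thread0 (a point): Threaded hole 0: 18 mm brass insert with a dark 8 mm bore, flush in the deck (look only), at (42, 12, 80) mm in the unit's frame.
- thread1 (a point): Threaded hole 1: 18 mm brass insert with a dark 8 mm bore, flush in the deck (look only), at (-42, 12, 80) mm in the unit's frame.
- thread2 (a point): Threaded hole 2: 18 mm brass insert with a dark 8 mm bore, flush in the deck (look only), at (0, -54, 80) mm in the unit's frame.
- screwdriver: Screwdriver, green handle, 190 mm long, lying near the mat's right side. Bystander.
- screw_cup: Clear cup with screws, 60 mm wide, 35 mm high, on the far side. Origin: centre of its underside. Bystander.
- bottle: Closed amber jar, 60 mm wide, 80 mm high, on the far side. Origin: centre of its underside. Bystander.
- vial_rack: White rack of ten capped vials, 60 x 140 x 50 mm, beyond the unit. Origin: centre of its underside. Bystander.
Mind the look-alikes: they are no part of the job. Leave any green look-alike of the plate alone.

How it is judged:
By the outcome, as a careful person would: the job done as asked, in the order asked, and still so for the second after the job is handed in, while the arm keeps its last pose, push and grip.
It also fails if it takes over 64 s, if anything falls off the work surface, if the arm or the gripper's body presses on something with over 40 N, if the wrist force passes 120 N, or if a joint passes its speed limit or range.

## Working session

There is one attempt and no reset: what is moved stays moved. The work goes in short steps, Python scripts to look and compute and a tool call to move; the robot and the scene stay as the last step left them, time stands still between calls to the robot, and variables do not carry over. Pictures are saved under pics/ and viewed, and the job is handed in when it is done.

Besides the shell and the picture viewer there is one more tool, called by a JSON object that holds its "method" and its "body". drive_tool: Moves the arm, as the interface text tells. Its arguments: {"type":"object","properties":{"series":{"type":"array","items":{"type":"array","items":{"type":"number"}}},"squeeze":{"type":"number"}},"required":["series"]}

```bash
mkdir -p pics; ls; python3 - <<'E'
from bench import r
import cv2,numpy as np,pickle
o=r.get_obs();print({k:np.round(v,3) for k,v in o.items()})
for n in("side","top"):
    f=r.grab_frame(n);pickle.dump(f,open(f"{n}0.pkl","wb"));cv2.imwrite(f"pics/{n}0.png",f["frame"])
    R=cv2.Rodrigues(np.array(f["rvec"]))[0];print(n,f["intrinsics"],f["distortion"],-R.T@np.array(f["tvec"]).ravel(),R)
E
```

```text
pics
{'clock': np.float64(0.0), 'joints': array([ 1.203,  0.478,  0.022,  1.556, -0.011,  1.109, -0.083]), 'qvel': array([ 0.001,  0.   , -0.   , -0.   ,  0.001, -0.   , -0.002]), 'tau': array([ 0.0000e+00, -5.9643e+01,  1.6080e+00, -2.8119e+01,  1.2000e-02,
        9.0000e-03, -0.0000e+00]), 'tcp_pos': array([ 0.173, -0.652,  0.207]), 'orientation': array([-0.273,  2.085, -2.081]), 'contact_force': array([-1.511, -0.061,  0.073]), 'moment': array([ 0.052,  0.047, -0.03 ]), 'grip_width': np.float64(0.085)}
side [[356.91314866   0.         250.94300225]
 [  0.         356.91314866 192.94028473]
 [  0.           0.           1.        ]] [-0.00949355  0.          0.          0.          0.        ] [0.2700201  0.59305383 0.69458125] [[-0.91149046 -0.41130236 -0.00393892]
 [-0.26339338  0.59100994 -0.76245077]
 [ 0.31592574 -0.69392912 -0.64703424]]
top [[395.0719044    0.         251.24215412]
 [  0.         395.0719044  192.96722947]
 [  0.           0.           1.        ]] [-0.10910206  0.          0.          0.          0.        ] [ 0.47330337 -0.08903515  1.19733244] [[-0.01422407 -0.99988377 -0.00548894]
 [-0.99508419  0.01469342 -0.09793646]
 [ 0.09800573  0.00406891 -0.99517753]]
```

View pics/side0.png

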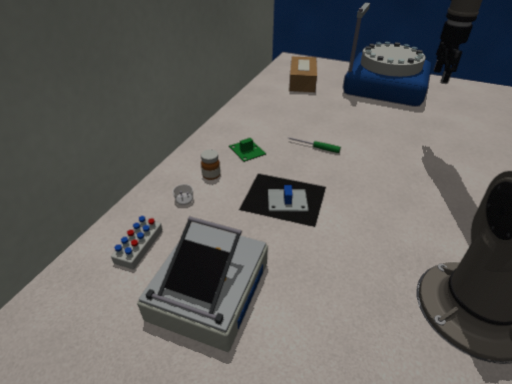

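View pics/top0.png

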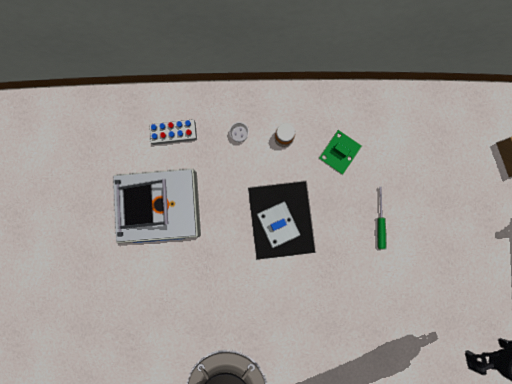

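```bash
python3 - <<'E'
import cv2,pickle
t=pickle.load(open("top0.pkl","rb"))["frame"];s=pickle.load(open("side0.pkl","rb"))["frame"]
cv2.imwrite("pics/t_unit.png",cv2.resize(t[155:260,100:215],None,fx=6,fy=5.7,interpolation=cv2.INTER_CUBIC)) 
cv2.imwrite("pics/t_plate.png",cv2.resize(t[175:265,240:325],None,fx=6,fy=6,interpolation=cv2.INTER_CUBIC))
cv2.imwrite("pics/s_unit.png",cv2.resize(s[205:345,135:285],None,fx=4,fy=4,interpolation=cv2.INTER_CUBIC))
E
```

```text
(no output)
```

View pics/t_unit.png

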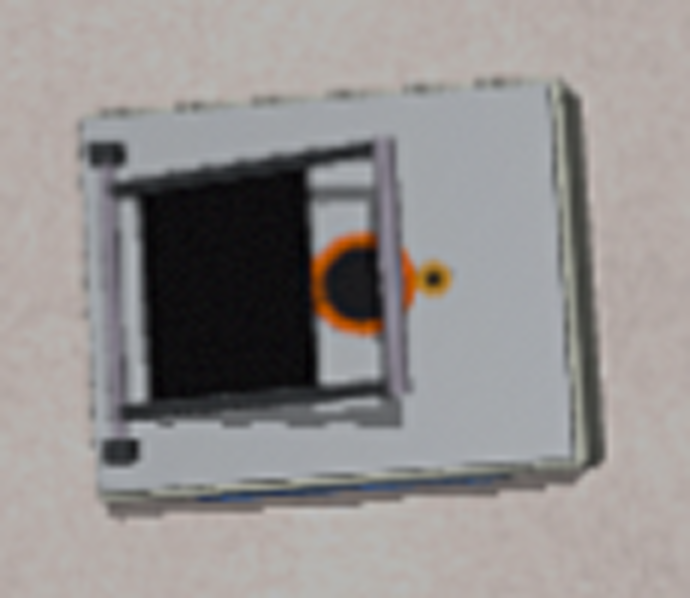

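View pics/t_plate.png

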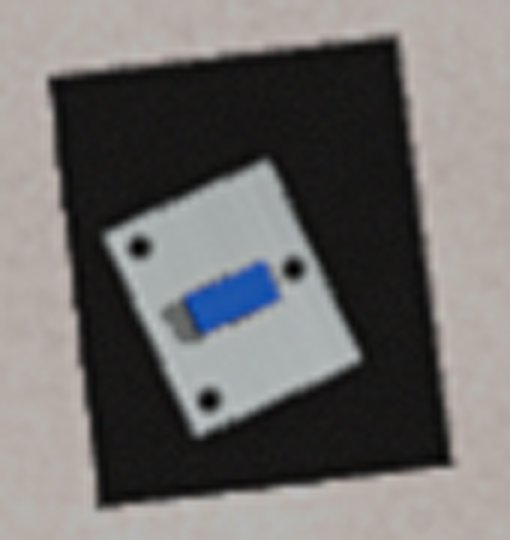

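View pics/s_unit.png

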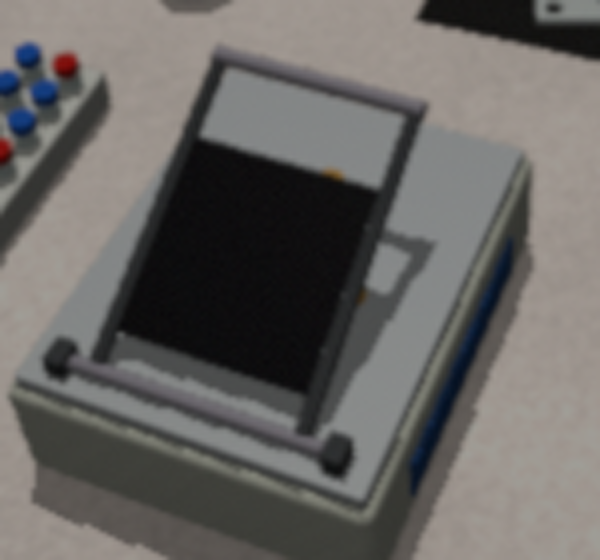

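```bash
cat > h.py <<'E'
import cv2,numpy as np,pickle
from scipy.spatial.transform import Rotation as Ro
def ray(f,p):
    R=cv2.Rodrigues(np.array(f["rvec"],float))[0];t=np.array(f["tvec"],float).ravel()
    n=cv2.undistortPoints(np.array([[p]],float),np.array(f["intrinsics"]),np.array(f["distortion"]))[0,0]
    d=R.T@np.r_[n,1];return -R.T@t,d/np.linalg.norm(d)
def onz(f,p,z):
    c,d=ray(f,p);return c+d*(z-c[2])/d[2]
def tri(f1,p1,f2,p2):
    a,d=ray(f1,p1);b,e=ray(f2,p2)
    s=np.linalg.lstsq(np.c_[d,-e],b-a,rcond=None)[0]
    P,Q=a+d*s[0],b+e*s[1];return (P+Q)/2,np.linalg.norm(P-Q)
def proj(f,P):
    return cv2.projectPoints(np.array(P,float).reshape(-1,1,3),np.array(f["rvec"],float),np.array(f["tvec"],float),np.array(f["intrinsics"]),np.array(f["distortion"]))[0][:,0]
def fit2(m,w): # yaw, origin
    m=np.array(m,float)[:,:2];w=np.array(w,float)[:,:2]
    a=m-m.mean(0);b=w-w.mean(0)
    th=np.arctan2((a[:,0]*b[:,1]-a[:,1]*b[:,0]).sum(),(a*b).sum())
    R=np.array([[np.cos(th),-np.sin(th)],[np.sin(th),np.cos(th)]])
    o=w.mean(0)-R@m.mean(0);return th,o,w-(m@R.T+o)
def unz(p,fx,fy,ox,oy): return ((p[0]+.5)/fx-.5+ox,(p[1]+.5)/fy-.5+oy)
E
python3 - <<'E'
from h import *
np.set_printoptions(precision=4,suppress=True)
t=pickle.load(open("top0.pkl","rb"));s=pickle.load(open("side0.pkl","rb"))
U=lambda p:unz(p,6,5.7,100,155)
w=[onz(t,U(p),.08) for p in[(82,120),(562,82),(583,462),(100,495),(433,278)]]
print("unit",*fit2([(.1,.12),(.1,-.12),(-.1,-.12),(-.1,.12),(0,-.054)],w))
Pz=lambda p:unz(p,6,6,240,175)
w=[onz(t,Pz(p),.008) for p in[(140,247),(209,400),(293,269)]]
print("plate",*fit2([(.042,.032),(-.042,.032),(0,-.034)],w))
S=lambda p:unz(p,4,4,135,205)
a=tri(t,U((385,145)),s,S((220,55)));b=tri(t,U((403,388)),s,S((423,105)))
print(a,b,(a[0]+b[0])/2)
g=t["frame"]
E
```

```text
unit 0.06200529313157121 [0.5526 0.1933] [[-0.0052 -0.0042]
 [-0.0048  0.0012]
 [ 0.0044  0.0038]
 [ 0.0047 -0.004 ]
 [ 0.001   0.0032]]
plate 0.4097241336138906 [ 0.4953 -0.1641] [[-0.0001 -0.0003]
 [ 0.0001 -0.0001]
 [-0.      0.0004]]
(array([0.6151, 0.1488, 0.1593]), np.float64(0.0031404182953034985)) (array([0.5005, 0.1391, 0.1608]), np.float64(0.0009123110799238458)) [0.5578 0.1439 0.1601]
```

```bash
cat >> h.py <<'E'
def down(az,tilt=None):
    # tool pointing down, jaw axis z at world azimuth az
    z=np.array([np.cos(az),np.sin(az),0]);y=np.array([0,0,-1.]);return np.c_[np.cross(y,z),y,z]
def delta(o,pos,R):
    R0=Ro.from_rotvec(o["orientation"])
    s=R0.inv().apply(np.array(pos)-o["tcp_pos"])*1000
    w=np.degrees((R0.inv()*Ro.from_matrix(R)).as_rotvec())
    return np.round(s,1),np.round(w,1)
E
python3 - <<'E'
from h import *
from bench import r
o=r.get_obs();np.set_printoptions(precision=3,suppress=True)
print(Ro.from_rotvec(o["orientation"]).as_matrix())
for k in(0,np.pi): 
  print(delta(o,(.35,-.55,.33),down(np.pi/2+.062+k)));print(delta(o,(.5578,.1439,.33),down(np.pi/2+.062+k)))
E
```

```text
[[-0.966 -0.001  0.257]
 [-0.257  0.002 -0.966]
 [ 0.    -1.    -0.002]]
(array([-196.9, -122.5,  -53.2]), array([   0. , -168.7,   -0.1]))
(array([-576. , -121.5, -670.4]), array([   0. , -168.7,   -0.1]))
(array([-196.9, -122.5,  -53.2]), array([ 0.1, 11.3,  0. ]))
(array([-576. , -121.5, -670.4]), array([ 0.1, 11.3,  0. ]))
```

{"method": "drive_tool", "body": {"series": [[-50,-40,-20,0,4,0,35],[-100,-80,-40,0,8,0,35],[-150,-110,-60,0,11.3,0,35],[-200,-120,-90,0,11.3,0,35],[-240,-120,-120,0,11.3,0,35]]}}

```text
clock: 0.6
tcp_pos: [0.342, -0.5102, 0.3205]
orientation: [-0.067, 2.189, -2.19]
contact_force: [0.8, 0.4, 0.5]
grip_width: 0.035
```

```bash
cat > st.py <<'E'
import sys
from h import *
from bench import r
np.set_printoptions(precision=4,suppress=True)
o=r.get_obs()
print(o["clock"],"q",o["joints"],"p",o["tcp_pos"],"F",o["contact_force"],"M",o["moment"],"w",o["grip_width"])
print(Ro.from_rotvec(o["orientation"]).as_matrix().T)
a=[eval(x) for x in sys.argv[1:]]
for i in range(0,len(a),4): print(delta(o,a[i:i+3],down(a[i+3])))
E
python3 st.py .5578 .1439 .30 -1.509
```

```text
0.6 q [ 0.8845  0.2959 -0.0073  1.5641  0.0018  1.2807 -0.6318] p [ 0.342  -0.5102  0.3205] F [0.7987 0.4362 0.5167] M [-0.0892 -0.0225 -0.004 ] w 0.035021535009430484
[[-0.9981 -0.0619 -0.0008]
 [ 0.0008 -0.0004 -1.    ]
 [ 0.0619 -0.9981  0.0005]]
(array([-255.8,   20.4, -639.5]), array([-0.,  0., -0.]))
```

{"method": "drive_tool", "body": {"series": [[-20,0,-50,0,0,0,35],[-40,0,-100,0,0,0,35],[-60,0,-150,0,0,0,35],[-80,0,-200,0,0,0,35],[-100,0,-250,0,0,0,35]]}}

```text
clock: 1.1
tcp_pos: [0.42, -0.2716, 0.3202]
orientation: [-0.067, 2.189, -2.19]
contact_force: [0.7, 0.0, -0.2]
grip_width: 0.0351
```

{"method": "drive_tool", "body": {"series": [[-20,0,-50,0,0,0,35],[-40,0,-100,0,0,0,35],[-60,0,-150,0,0,0,35],[-80,0,-200,0,0,0,35],[-100,0,-250,0,0,0,35]]}}

```text
clock: 1.6
tcp_pos: [0.4977, -0.0342, 0.3201]
orientation: [-0.067, 2.189, -2.191]
contact_force: [1.4, -1.1, 0.7]
grip_width: 0.0351
```

```bash
python3 st.py .5578 .1439 .25 -1.509
```

```text
1.6 q [ 0.305   0.1153 -0.3939  1.7961  0.0475  1.239  -1.6113] p [ 0.4977 -0.0342  0.3201] F [ 1.3553 -1.0598  0.7419] M [-0.0668 -0.0588 -0.0128] w 0.035141000483758005
[[-0.9981 -0.0615 -0.0004]
 [ 0.0004 -0.0007 -1.    ]
 [ 0.0615 -0.9981  0.0007]]
(array([ -70.9,   70. , -174.2]), array([-0., -0., -0.]))
```

{"method": "drive_tool", "body": {"series": [[-20,15,-50,0,0,0,35],[-40,30,-100,0,0,0,35],[-60,50,-150,0,0,0,35],[-71,70,-174,0,0,0,35],[-71,70,-174,0,0,0,35]]}}

```text
clock: 2.1
tcp_pos: [0.5559, 0.15, 0.2463]
orientation: [-0.082, 2.19, -2.186]
contact_force: [-1.7, -0.2, -0.1]
grip_width: 0.035
```

```bash
cat > snap.py <<'E'
import sys
from h import *
from bench import r
n=sys.argv[1]
for c in("top","side"):
    f=r.grab_frame(c);pickle.dump(f,open(f"{c}{n}.pkl","wb"))
    x0,y0,x1,y1=(100,150,220,260) if c=="top" else (120,170,300,340)
    if len(sys.argv)>2: x0,y0,x1,y1=map(int,sys.argv[2:6]) if c=="top" else map(int,sys.argv[6:10])
    k=4 if c=="side" else 5
    if len(sys.argv)>2:k=int(min(800/(x1-x0),600/(y1-y0)))
    im=cv2.resize(f["frame"][y0:y1,x0:x1],None,fx=k,fy=k,interpolation=cv2.INTER_CUBIC)
    im=im[:600,:800];cv2.imwrite(f"pics/{c}{n}.png",im);print(c,"k",k,"off",x0,y0)
E
python3 snap.py 1; python3 st.py .5578 .1439 .141 -1.509
```

```text
top k 5 off 100 150
side k 4 off 120 170
2.2 q [ 0.0335  0.3217 -0.4958  1.7229  0.1659  1.1415 -2.017 ] p [0.557  0.1449 0.2485] F [-0.2865 -0.6528 -0.0583] M [-0.0257  0.0158  0.0525] w 0.03516247170824812
[[-0.9979 -0.0644  0.0027]
 [-0.0026 -0.0009 -1.    ]
 [ 0.0644 -0.9979  0.0007]]
(array([ -1. , 107.5,   1. ]), array([-0. ,  0.2,  0.2]))
```

View pics/side1.png

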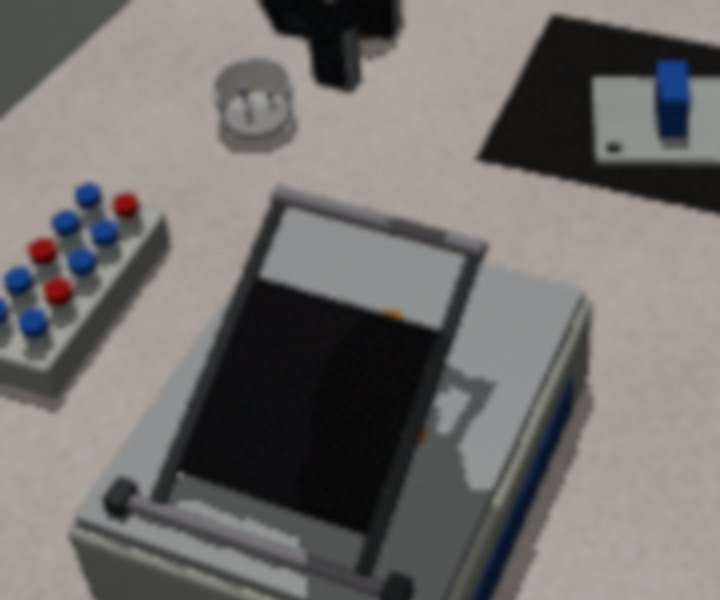

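View pics/top1.png

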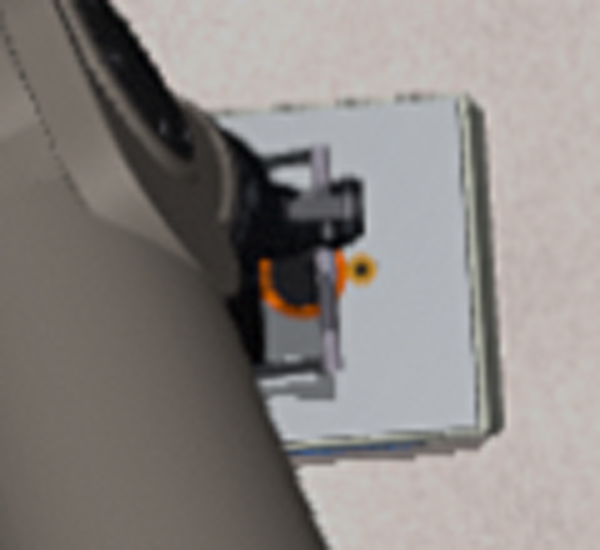

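{"method": "drive_tool", "body": {"series": [[-1,30,1,0,0.2,0.2,35],[-1,60,1,0,0.2,0.2,35],[-1,85,1,0,0.2,0.2,35],[-1,107,1,0,0.2,0.2,35],[-1,107,1,0,0.2,0.2,35]]}}

```text
clock: 2.7
tcp_pos: [0.5561, 0.1409, 0.1393]
orientation: [-0.068, 2.19, -2.197]
contact_force: [-0.2, 0.1, -0.6]
grip_width: 0.0348
```

```bash
python3 snap.py 2; python3 st.py .5578 .1439 .141 -1.509
```

```text
top k 5 off 100 150
side k 4 off 120 170
2.8 q [ 0.0086  0.4285 -0.47    1.8361  0.2387  0.9317 -2.0801] p [0.5583 0.1426 0.1424] F [-0.0773 -0.5181  0.4014] M [-0.0037 -0.0089  0.0084] w 0.034663450800310795
[[-0.9983 -0.059  -0.0014]
 [ 0.0015 -0.0012 -1.    ]
 [ 0.059  -0.9983  0.0013]]
(array([ 0.4,  1.4, -1.4]), array([-0.1, -0.2, -0.1]))
```

View pics/side2.png

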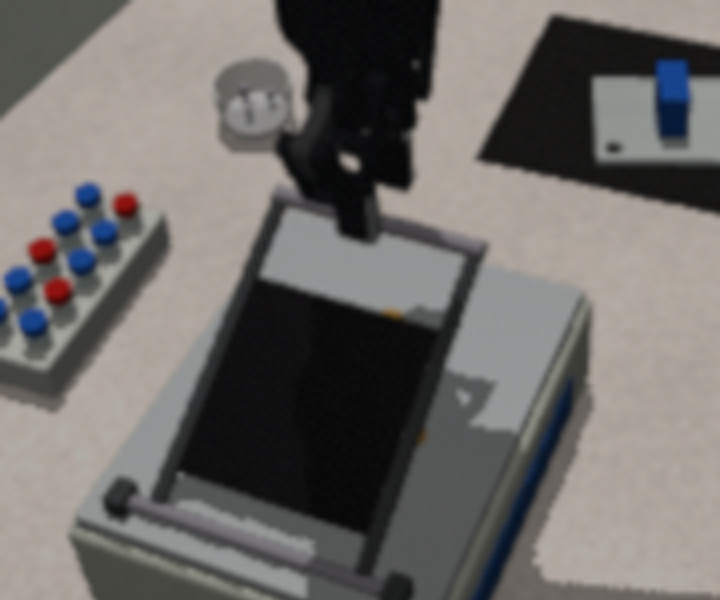

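{"method": "drive_tool", "body": {"series": [[0,1,0,0,0,0,20],[0,1,0,0,0,0,5],[0,1,0,0,0,0,5],[0,1,0,0,0,0,5],[0,1,0,0,0,0,5]], "squeeze": 30}}

```text
clock: 3.3
tcp_pos: [0.559, 0.1425, 0.142]
orientation: [-0.061, 2.189, -2.191]
contact_force: [1.3, -0.9, 1.6]
grip_width: 0.0049
```

```bash
python3 st.py .5578 .1439 .141 -1.509
```

```text
3.3 q [ 0.0084  0.429  -0.4697  1.8362  0.2399  0.9298 -2.0807] p [0.559  0.1425 0.142 ] F [ 1.3306 -0.9476  1.5826] M [-0.1758 -0.2724  0.0552] w 0.004906037850187662
[[-0.9983 -0.0588 -0.0029]
 [ 0.003  -0.0011 -1.    ]
 [ 0.0588 -0.9983  0.0013]]
(array([ 1.1,  1. , -1.5]), array([-0.1, -0.2, -0.2]))
```

```bash
python3 snap.py 3 120 160 220 230 170 190 250 250
```

```text
top k 8 off 120 160
side k 10 off 170 190
```

View pics/side3.png

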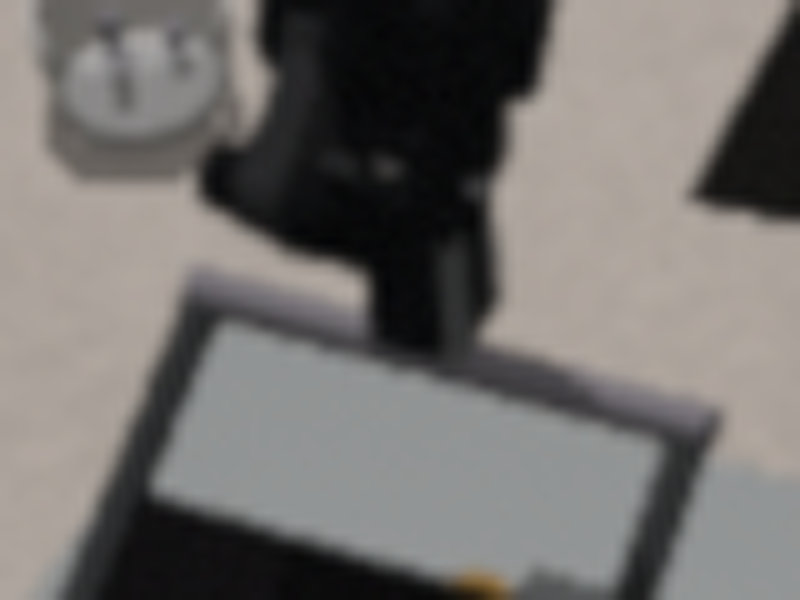

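View pics/top3.png

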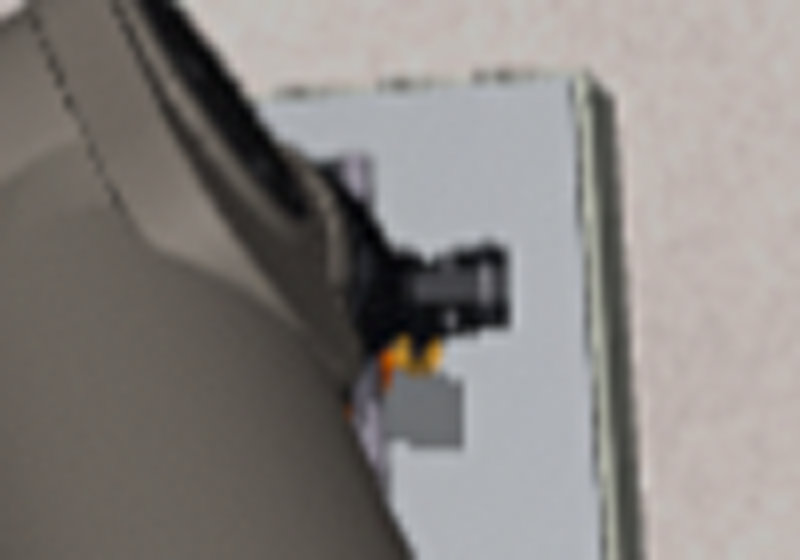

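```bash
python3 - <<'E'
from h import *
from bench import r
t=pickle.load(open("top3.pkl","rb"));s=pickle.load(open("side3.pkl","rb"))
for P in [(.559,.1425,.142),(.559,.1425,.161),(.5578,.1439,.1601),(.559,.1425,.25)]:
  a=proj(s,P)[0];b=proj(t,P)[0]
  print(P,"side",(a-[170,190]+.5)*10-.5,"top",(b-[120,160]+.5)*8-.5)
E
```

```text
(0.559, 0.1425, 0.142) side [458.19647735 403.72679211] top [379.94459364 330.99238046]
(0.559, 0.1425, 0.161) side [451.9924288  340.80412926] top [367.51819825 326.51712916]
(0.5578, 0.1439, 0.1601) side [454.10857814 349.8422703 ] top [363.9168716  330.40171317]
(0.559, 0.1425, 0.25) side [420.02674709  16.22528391] top [302.86186028 303.21186692]
```

```bash
python3 - <<'E'
from h import *
L=[]
for n in(0,2,3):
  f=pickle.load(open(f"side{n}.pkl","rb"))["frame"];L.append(cv2.resize(f[205:255,180:246],None,fx=6,fy=6,interpolation=cv2.INTER_NEAREST))
g=pickle.load(open(f"top0.pkl","rb"))["frame"];L.append(cv2.resize(g[172:230,144:210],None,fx=6,fy=5.172,interpolation=cv2.INTER_NEAREST))
cv2.imwrite("pics/cmp.png",np.vstack([np.hstack(L[:2]),np.hstack(L[2:])]))
E
```

```text
(no output)
```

View pics/cmp.png

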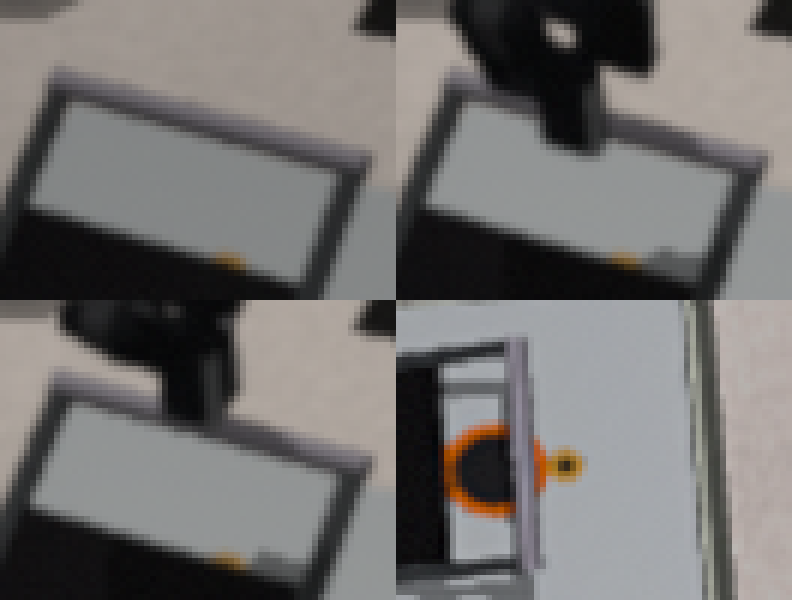

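```bash
python3 - <<'E'
from h import *
np.set_printoptions(precision=4,suppress=True)
t=pickle.load(open("top0.pkl","rb"));s=pickle.load(open("side0.pkl","rb"))
S=lambda p:unz(p,6,6,180,205);T=lambda p:unz((p[0]-396,p[1]-300),6,5.172,144,172)
def plane(f,p,q):
    c,a=ray(f,p);_,b=ray(f,q);n=np.cross(a,b);n/=np.linalg.norm(n);return n,n@c
for dv in(-4,0,4):
  n1,d1=plane(s,S((60,82+dv)),S((360,161+dv)))
  for du in(-3,0,3):
    n2,d2=plane(t,T((516+du,338)),T((530+du,568)))
    P=np.linalg.solve([n1,n2,[1,0,0]],[d1,d2,.558]);print(dv,du,P,np.cross(n1,n2))
s1=pickle.load(open("side1.pkl","rb"))
a=proj(s1,[(.557,.1449,.2485),(.557,.1449,.2585),(.557,.1449,.2685)]);print((a-[120,170]+.5)*4-.5)
# gray profile of bar in side and top
g=cv2.cvtColor(s["frame"],6);print(g[212:234,214])
g=cv2.cvtColor(t["frame"],6);print(g[190,156:174],g[215,156:174])
E
```

```text
-4 -3 [0.558  0.1456 0.1628] [ 0.8059  0.0506 -0.0126]
-4 0 [0.558  0.1445 0.1616] [ 0.8052  0.0505 -0.0127]
-4 3 [0.558  0.1434 0.1604] [ 0.8045  0.0503 -0.0128]
0 -3 [0.558  0.1459 0.1612] [ 0.8049  0.0507 -0.0131]
0 0 [0.558  0.1449 0.16  ] [ 0.8041  0.0505 -0.0132]
0 3 [0.558  0.1438 0.1587] [ 0.8034  0.0504 -0.0133]
4 -3 [0.558  0.1463 0.1596] [ 0.8038  0.0507 -0.0135]
4 0 [0.558  0.1452 0.1583] [ 0.8031  0.0506 -0.0136]
4 3 [0.558  0.1442 0.1571] [ 0.8024  0.0504 -0.0137]
[[369.1482  92.5643]
 [367.5893  76.6412]
 [366.001   60.4141]]
[152 152 152 152 152 150 150 149 148 148 136 117 103  87  68  77 115 131
 133 133 133 133]
[139 140 139 141 141 113  88 111 138 113 115 160 167 166 165 166 166 166] [165 166 165 167 167 169 157 113 106 135 119 102 158 168 167 167 165 166]
```

```bash
python3 - <<'E'
from h import *
np.set_printoptions(precision=1,suppress=True)
f=pickle.load(open("side3.pkl","rb"))
for lab,y in(("open near inner/outer",(.160,.175)),("closed inner,outer",(.145,.155,.16)),("far finger",(.14,.13,.125))):
  for yy in y:
    for z in(.142,.148,.155):
      print(lab,yy,z,((proj(f,[(.57,yy,z),(.548,yy,z)])-[180,205]+.5)*6-.5).ravel())
o=pickle.load(open("side2.pkl","rb"))
E
```

```text
open near inner/outer 0.16 0.142 [163.3 175.7 218.4 194.7]
open near inner/outer 0.16 0.148 [161.9 163.9 217.2 182.9]
open near inner/outer 0.16 0.155 [160.1 150.  215.8 168.9]
open near inner/outer 0.175 0.142 [141.8 204.7 197.5 224.2]
open near inner/outer 0.175 0.148 [140.2 192.9 196.2 212.4]
open near inner/outer 0.175 0.155 [138.4 179.  194.6 198.4]
closed inner,outer 0.145 0.142 [184.2 147.5 238.7 166. ]
closed inner,outer 0.145 0.148 [182.9 135.8 237.7 154.2]
closed inner,outer 0.145 0.155 [181.3 121.9 236.4 140.2]
closed inner,outer 0.155 0.142 [170.3 166.3 225.2 185. ]
closed inner,outer 0.155 0.148 [168.9 154.5 224.1 173.2]
closed inner,outer 0.155 0.155 [167.3 140.5 222.8 159.3]
closed inner,outer 0.16 0.142 [163.3 175.7 218.4 194.7]
closed inner,outer 0.16 0.148 [161.9 163.9 217.2 182.9]
closed inner,outer 0.16 0.155 [160.1 150.  215.8 168.9]
far finger 0.14 0.142 [191.  138.3 245.4 156.6]
far finger 0.14 0.148 [189.8 126.5 244.4 144.8]
far finger 0.14 0.155 [188.3 112.6 243.2 130.8]
far finger 0.13 0.142 [204.5 120.1 258.5 138. ]
far finger 0.13 0.148 [203.4 108.3 257.6 126.2]
far finger 0.13 0.155 [201.9  94.4 256.5 112.3]
far finger 0.125 0.142 [211.2 111.1 265.  128.9]
far finger 0.125 0.148 [210.1  99.3 264.1 117.1]
far finger 0.125 0.155 [208.7  85.5 263.  103.2]
```

```bash
python3 - <<'E'
from h import *
np.set_printoptions(precision=4,suppress=True)
t=pickle.load(open("top0.pkl","rb"));s=pickle.load(open("side0.pkl","rb"))
U=lambda p:unz(p,6,5.7,100,155);S=lambda p:unz(p,4,4,135,205)
print(tri(t,U((107,153)),s,S((62,358))),tri(t,U((120,450)),s,S((335,452))))
print(tri(t,U((562,82)),s,S((527,155))), "deck corner -x-y?")
E
python3 snap.py 4 100 150 240 250 150 130 290 235
```

```text
(array([0.6232, 0.3019, 0.0825]), np.float64(0.002050209207258922)) (array([0.4737, 0.2923, 0.0846]), np.float64(0.0028222309310409815))
(array([0.5654, 0.067 , 0.0622]), np.float64(0.18464151006860874)) deck corner -x-y?
top k 5 off 100 150
side k 5 off 150 130
```

View pics/side4.png

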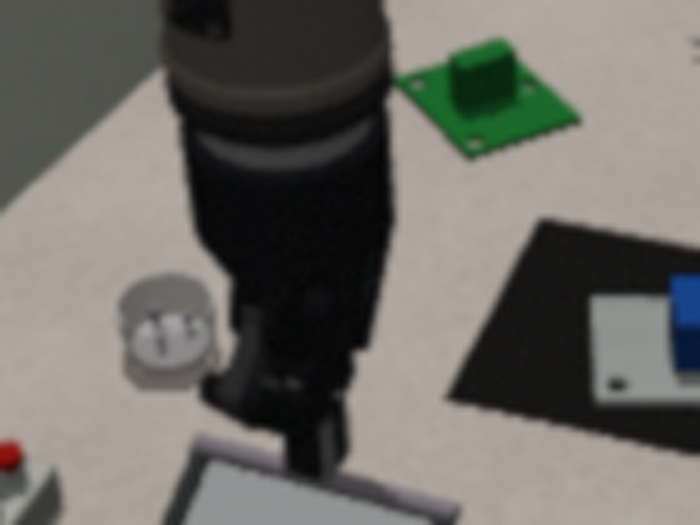

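{"method": "drive_tool", "body": {"series": [[0,-20,0,0,0,0,5],[0,-50,0,0,0,0,5],[0,-50,0,0,0,0,5]]}}

```text
clock: 3.8
tcp_pos: [0.5599, 0.1438, 0.1948]
orientation: [-0.058, 2.189, -2.188]
contact_force: [0.7, 0.9, -0.1]
grip_width: 0.005
```

```bash
python3 snap.py 5 100 150 240 250 180 180 260 240;  python3 st.py
python3 - <<'E'
from h import *
from bench import r
o=r.get_obs();P=o["tcp_pos"]
for c,k,x,y in(("side",10,180,180),("top",5,100,150)):
  f=pickle.load(open(c+"5.pkl","rb"));print(c,(proj(f,[P,P+[0,0,.02],P+[.011,.01,0],P+[-.011,.01,0]])-[x,y]+.5)*k-.5)
E
```

```text
top k 5 off 100 150
side k 10 off 180 180
3.9 q [ 0.0243  0.3736 -0.4854  1.7901  0.2026  1.0258 -2.0498] p [0.5581 0.1427 0.1916] F [-0.4352 -0.767  -0.8381] M [ 0.0254  0.0076 -0.0084] w 0.004739259156857711
[[-0.9982 -0.0591 -0.0018]
 [ 0.0019 -0.0012 -1.    ]
 [ 0.0591 -0.9983  0.0013]]
side [[344.79373697 336.90636523]
 [337.7245881  264.5777824 ]
 [273.50371279 352.6842953 ]
 [368.81262671 383.5886434 ]]
top [[315.98546871 250.85274311]
 [306.98093966 247.64395712]
 [296.96339645 229.83227618]
 [296.6297539  272.45023516]]
```

View pics/side5.png

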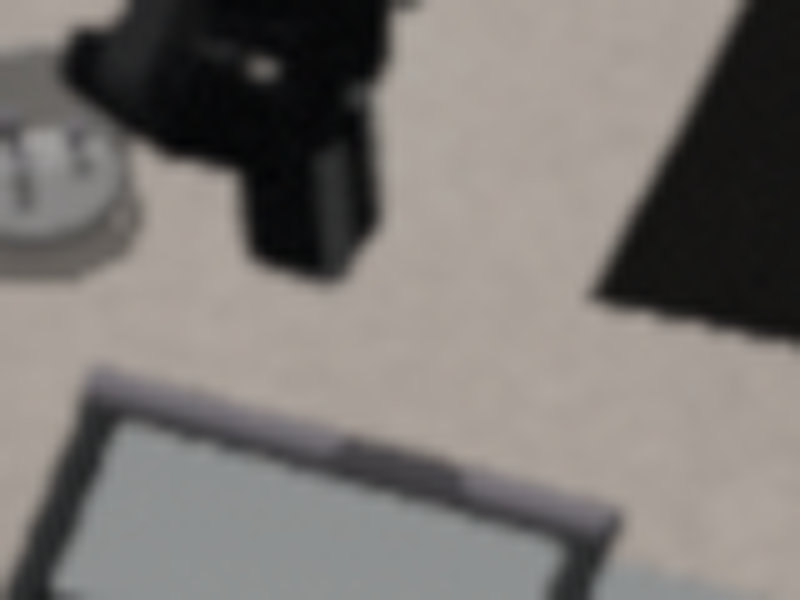

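View pics/top5.png

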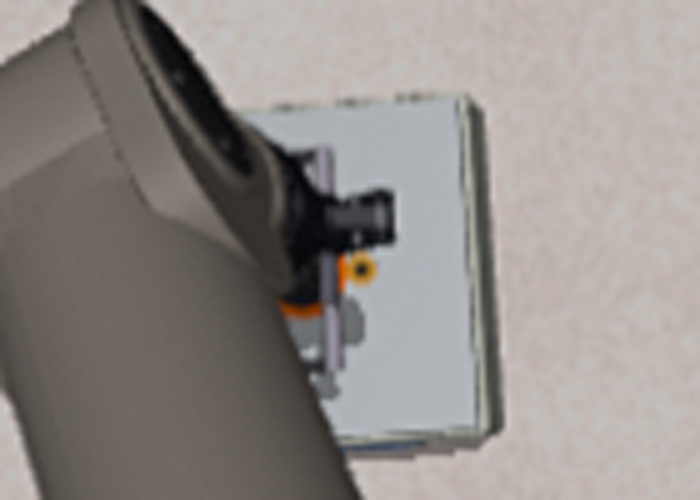

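```bash
python3 - <<'E'
from h import *
np.set_printoptions(precision=1,suppress=True)
P=np.array([.173,-.652,.2075]);z=np.array([.257,-.966,0]);x=np.array([-.966,-.257,0])
L=[]
for c,(x0,y0,x1,y1) in(("side",(420,0,490,90)),("top",(442,310,512,384))):
  f=pickle.load(open(c+"0.pkl","rb"));k=6
  im=cv2.resize(f["frame"][y0:y1,x0:x1],None,fx=k,fy=k,interpolation=cv2.INTER_CUBIC)
  im=cv2.convertScaleAbs(im,alpha=2)
  pts=[P,P+[0,0,.05],P+z*.0425,P-z*.0425,P+z*.0425+[0,0,.013],P-z*.0425+[0,0,.013]]
  for p,col in zip((proj(f,pts)-[x0,y0]+.5)*k-.5,[(0,0,255),(255,0,255),(0,255,0),(0,255,0),(255,255,0),(255,255,0)]):
    cv2.circle(im,tuple(int(v) for v in p),4,col,-1)
  L.append(im[:540]);print(c,proj(f,pts))
h=max(i.shape[0] for i in L);L=[cv2.copyMakeBorder(i,0,h-i.shape[0],0,0,0) for i in L]
cv2.imwrite("pics/tcp0.png",cv2.resize(np.hstack(L),None,fx=.9,fy=.9))
E
```

```text
side [[437.5  88. ]
 [442.8  72.8]
 [434.6  82.6]
 [440.6  93.6]
 [435.8  78.9]
 [442.1  89.7]]
top [[474.9 344.3]
 [485.6 349.7]
 [489.5 339. ]
 [460.1 349.7]
 [492.3 340.2]
 [462.6 351.1]]
```

View pics/tcp0.png

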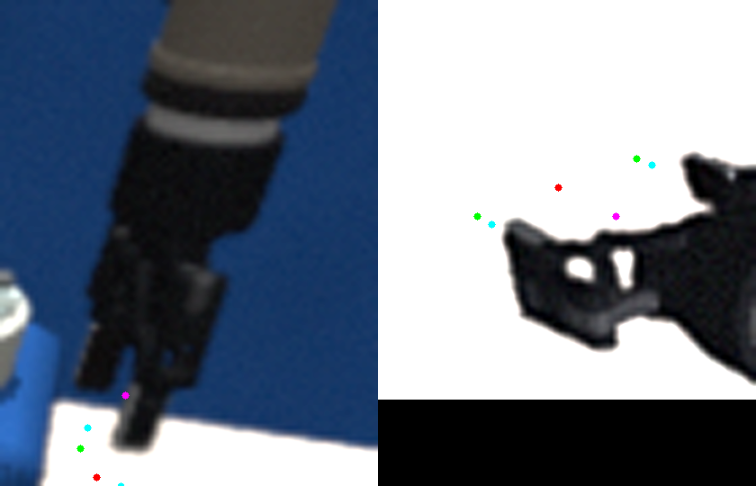

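```bash
python3 - <<'E'
from h import *
L=[]
for c,(x0,y0,x1,y1) in(("side",(430,40,470,95)),("top",(462,325,512,380))):
  f=pickle.load(open(c+"0.pkl","rb"));k=10 if c=="side" else 8
  k=9
  im=cv2.resize(f["frame"][y0:y1,x0:x1],None,fx=k,fy=k,interpolation=cv2.INTER_CUBIC)
  im=(255*np.clip(im/200.,0,1)**.5).astype(np.uint8);L.append(im)
cv2.imwrite("pics/tcp0b.png",np.hstack(L))
f=pickle.load(open("top0.pkl","rb"));print(proj(f,[(0,0,0),(.1,0,0),(0,0,.1)]))
f=pickle.load(open("side0.pkl","rb"));print(proj(f,[(0,0,0),(0,0,.1),(.1,0,0),(0,.1,0)]))
E
```

```text
[[225.89477659 390.31801508]
 [225.39343099 357.16765852]
 [223.41801964 404.46972798]]
[[476.6022824  307.51659194]
 [496.86806168 279.8252769 ]
 [427.97333428 291.61512815]
 [477.88727635 348.35941171]]
```

View pics/tcp0b.png

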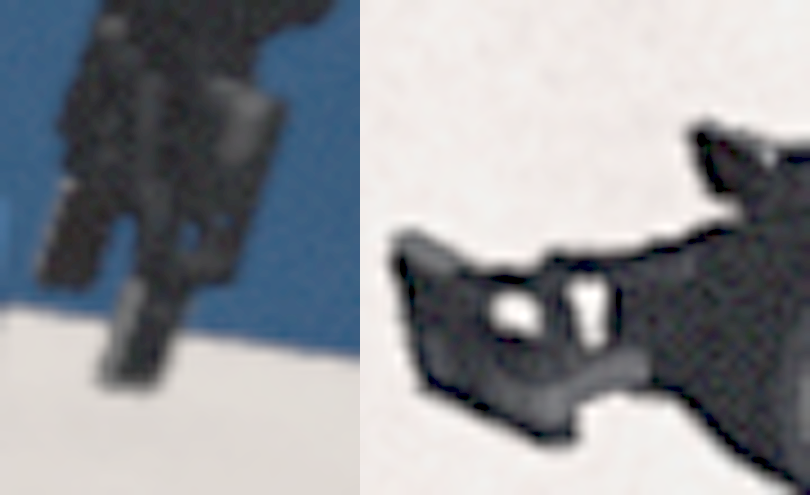

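```bash
python3 - <<'E'
from h import *
np.set_printoptions(precision=4,suppress=True)
t=pickle.load(open("top0.pkl","rb"));s=pickle.load(open("side0.pkl","rb"))
T=lambda p:unz((p[0]-360,p[1]),9,9,462,325);S=lambda p:unz(p,9,9,430,40)
P=np.array([.173,-.652,.2075]);R=np.array([[-.966,-.257,0],[0,0,-1],[.257,-.966,0]])
for a,b in(((400,242),(105,383)),((400,242),(155,383)),((700,132),(40,278))):
  q,e=tri(t,T(a),s,S(b));print(q,e,"tool frame",R@(q-P))
E
```

```text
[ 0.1705 -0.6059  0.2459] 0.0034312784696569126 tool frame [-0.0094 -0.0384 -0.0452]
[ 0.1624 -0.6078  0.2453] 0.011566722847155292 tool frame [-0.0011 -0.0378 -0.0454]
[ 0.1951 -0.6958  0.2464] 0.004677811371879823 tool frame [-0.0101 -0.0389  0.048 ]
```

{"method": "drive_tool", "body": {"series": [[0,0,0,0,0,0,36],[0,0,0,0,0,0,36],[0,20,-1,0,0,0,36],[0,45,-1,0,0,0,36],[0,45,-1,0,0,0,36]]}}

```text
clock: 4.4
tcp_pos: [0.5554, 0.1426, 0.1429]
orientation: [-0.071, 2.19, -2.197]
contact_force: [0.3, -0.1, -0.4]
grip_width: 0.0356
```

{"method": "drive_tool", "body": {"series": [[0,15,-1,0,0,0,36],[0,28,-1,0,0,0,36],[0,28,-1,0,0,0,36]]}}

```text
clock: 4.7
tcp_pos: [0.5538, 0.143, 0.1129]
orientation: [-0.075, 2.191, -2.2]
contact_force: [-0.7, -0.2, 0.1]
grip_width: 0.0359
```

```bash
python3 snap.py 6 100 150 240 250 180 180 260 240;  python3 st.py .5578 .145 .115 -1.509
```

```text
top k 5 off 100 150
side k 10 off 180 180
4.8 q [-0.0033  0.4621 -0.4614  1.8588  0.2599  0.8866 -2.1011] p [0.5551 0.1435 0.1148] F [-0.028   0.4004 -0.3189] M [ 0.0028  0.005  -0.0313] w 0.035842351992213875
[[-0.9982 -0.0595  0.0057]
 [-0.0055 -0.0032 -1.    ]
 [ 0.0595 -0.9982  0.0029]]
(array([-2.8, -0.2, -1.3]), array([-0.2, -0.1,  0.3]))
```

View pics/side6.png

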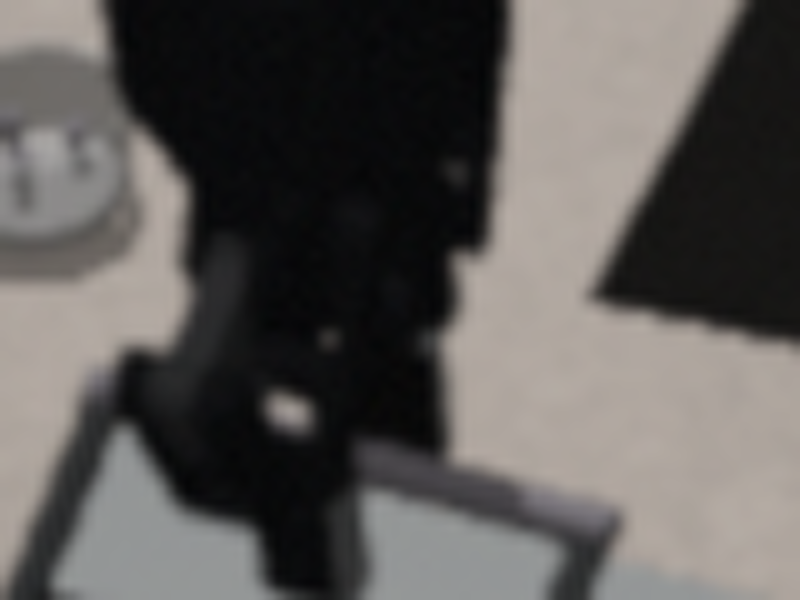

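Now the bar passes between the fingers. Closing.

{"method": "drive_tool", "body": {"series": [[0,0,0,0,0,0,5],[0,0,0,0,0,0,5],[0,0,0,0,0,0,5],[0,0,0,0,0,0,5]], "squeeze": 30}}

```text
clock: 5.2
tcp_pos: [0.5557, 0.1444, 0.1154]
orientation: [-0.07, 2.191, -2.195]
contact_force: [1.3, 2.4, 0.4]
grip_width: 0.009
```

```bash
python3 st.py .5578 .145 .115 -1.509
```

```text
5.2 q [-0.0034  0.4616 -0.4623  1.858   0.2596  0.8861 -2.1011] p [0.5557 0.1444 0.1154] F [1.2832 2.412  0.4407] M [ 0.5711 -0.1861  0.0503] w 0.009046798501229475
[[-0.9982 -0.06    0.0041]
 [-0.004  -0.002  -1.    ]
 [ 0.06   -0.9982  0.0018]]
(array([-2.2,  0.4, -0.4]), array([-0.1, -0.1,  0.2]))
```

{"method": "drive_tool", "body": {"series": [[0,-10,-6,0,0,0,5],[0,-20,-12,0,0,0,5],[0,-31,-20,0,0,0,5],[0,-40,-28,0,0,0,5],[0,-49,-36,0,0,0,5]]}}

```text
clock: 5.7
tcp_pos: [0.5534, 0.1794, 0.1655]
orientation: [-0.07, 2.189, -2.199]
contact_force: [0.2, -3.8, -2.1]
grip_width: 0.0087
```

```bash
python3 st.py .5557 .1444 .1154 -1.509; python3 snap.py 7
```

```text
5.7 q [-0.0447  0.4159 -0.4846  1.7963  0.2291  0.9913 -2.1336] p [0.5534 0.1794 0.1655] F [ 0.2146 -3.793  -2.1158] M [-0.8746 -0.0647  0.0991] w 0.008723488722494227
[[-0.9982 -0.059   0.0049]
 [-0.0046 -0.0046 -1.    ]
 [ 0.059  -0.9982  0.0043]]
(array([-0.5, 50.2, 34.8]), array([-0.2, -0.2,  0.3]))
top k 5 off 100 150
side k 4 off 120 170
```

View pics/side7.png

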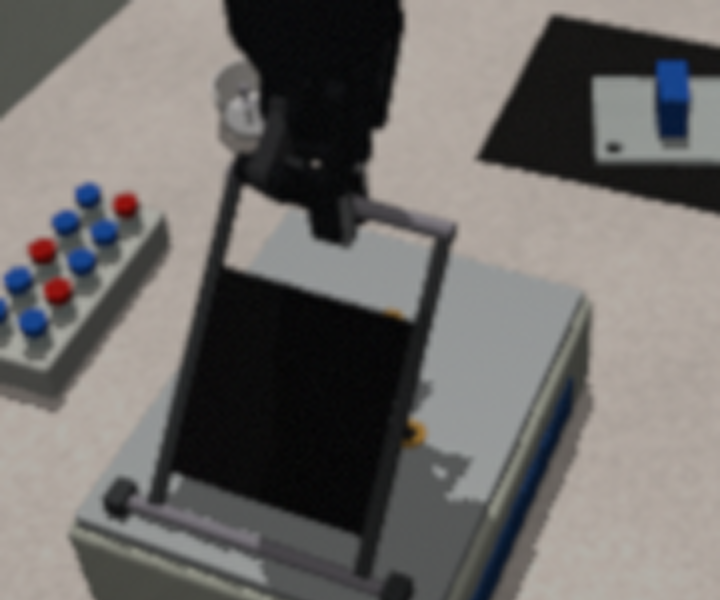

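{"method": "drive_tool", "body": {"series": [[0,-8,-11,0,0,0,5],[0,-17,-25,0,0,0,5],[0,-25,-40,0,0,0,5],[0,-32,-55,0,0,0,5],[0,-37,-68,0,0,0,5]]}}

```text
clock: 6.3
tcp_pos: [0.5492, 0.2486, 0.2055]
orientation: [-0.069, 2.186, -2.198]
contact_force: [-1.1, -5.1, 3.8]
grip_width: 0.0084
```

```bash
python3 st.py .5557 .1444 .1154 -1.509
```

```text
6.3 q [-0.1443  0.4111 -0.5061  1.7063  0.2237  1.087  -2.2315] p [0.5492 0.2486 0.2055] F [-1.1459 -5.1363  3.8013] M [-1.2141  0.3025  0.1048] w 0.008394468601715173
[[-0.9982 -0.0603  0.0032]
 [-0.0029 -0.0054 -1.    ]
 [ 0.0603 -0.9982  0.0052]]
(array([ -0.5,  90.6, 103.9]), array([-0.3, -0.1,  0.2]))
```

{"method": "drive_tool", "body": {"series": [[0,-2,-12,0,0,0,5],[0,-3,-24,0,0,0,5],[0,-4,-36,0,0,0,5],[0,-4,-49,0,0,0,5],[0,-4,-49,0,0,0,5]]}}

```text
clock: 6.8
tcp_pos: [0.546, 0.302, 0.2119]
orientation: [-0.07, 2.188, -2.19]
contact_force: [-1.8, 2.2, 8.0]
grip_width: 0.009
```

```bash
python3 st.py .5557 .1444 .1154 -1.509;python3 snap.py 8
```

```text
6.8 q [-0.223   0.4396 -0.5153  1.6516  0.2365  1.1135 -2.31  ] p [0.546  0.302  0.2119] F [-1.8267  2.1964  7.9786] M [ 0.1617  0.3952 -0.0088] w 0.008967593011035323
[[-0.998  -0.0636  0.0001]
 [-0.0001 -0.0008 -1.    ]
 [ 0.0636 -0.998   0.0008]]
(array([  0.3,  96.6, 157.8]), array([-0. ,  0.1,  0. ]))
top k 5 off 100 150
side k 4 off 120 170
```

View pics/side8.png

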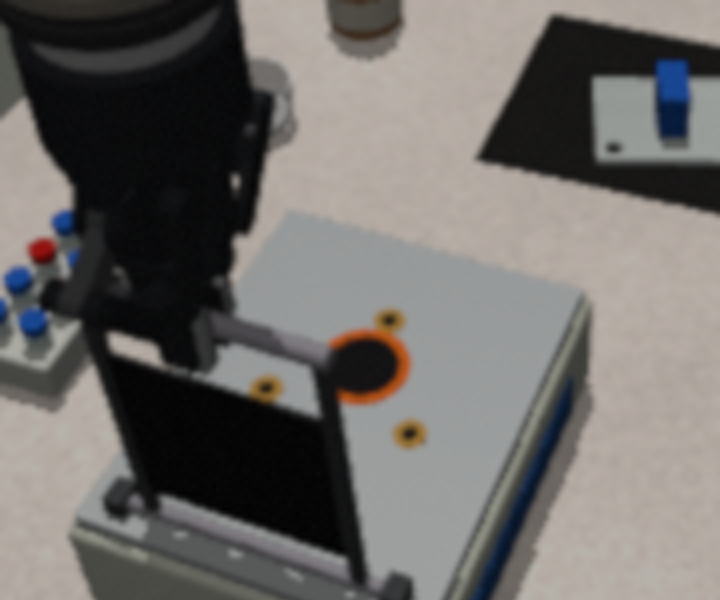

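View pics/top8.png

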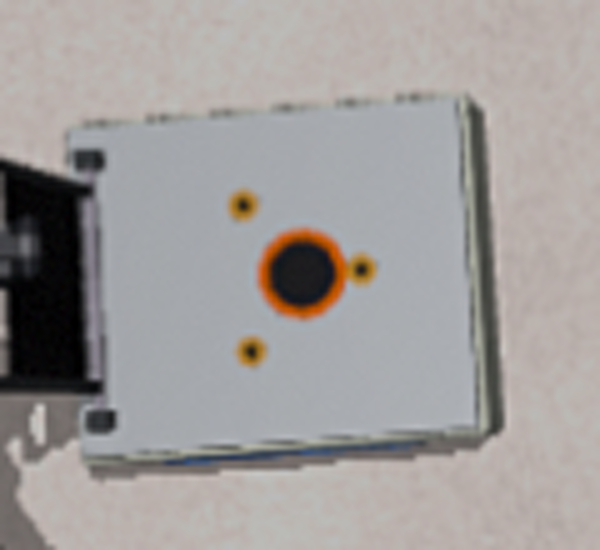

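```bash
cat > unit.py <<'E'
from h import *
def threads(f,n=3):
    im=f["frame"].astype(int);b,g,r=im[...,0],im[...,1],im[...,2]
    m=((r-b>40)&(g-b>15)).astype(np.uint8)
    return m
E
python3 - <<'E'
from h import *
np.set_printoptions(precision=4,suppress=True)
t=pickle.load(open("top8.pkl","rb"));s=pickle.load(open("side8.pkl","rb"))
im=t["frame"]; hsv=cv2.cvtColor(im,cv2.COLOR_BGR2HSV)
T=lambda p:unz(p,5,5,100,150);S=lambda p:unz(p,4,4,120,170)
def cen(f,p,rad=5):
    # saturation-weighted centroid (brass)
    h=cv2.cvtColor(f["frame"],cv2.COLOR_BGR2HSV).astype(float);x,y=map(int,np.round(p))
    yy,xx=np.mgrid[y-rad:y+rad+1,x-rad:x+rad+1];q=h[y-rad:y+rad+1,x-rad:x+rad+1]
    w=np.where((q[...,0]>15)&(q[...,0]<35),np.clip(q[...,1]-80,0,None),0)
    return (xx*w).sum()/w.sum(),(yy*w).sum()/w.sum()
m=[(.042,.012),(-.042,.012),(0,-.054)]
tp=[T(p) for p in[(243,206),(252,351),(361,269)]];sp=[S(p) for p in[(267,388),(409,434),(390,320)]]
for name,f,P in(("top",t,tp),("side",s,sp)):
    c=[cen(f,p,4) for p in P];print(np.array(P),np.array(c))
    print(name,"manual",*fit2(m,[onz(f,p,.08) for p in P]));print(name,"cen",*fit2(m,[onz(f,p,.08) for p in c]))
for a,b in zip(tp,sp):print(tri(t,a,s,b))
E
```

```text
[[148.2 190.8]
 [150.  219.8]
 [171.8 203.4]] [[148.0876 190.6748]
 [149.7766 219.9364]
 [171.573  203.4854]]
top manual 0.07006624581294157 [0.5531 0.1961] [[-0.0003  0.    ]
 [ 0.0004 -0.0001]
 [-0.0001  0.0001]]
top cen 0.0662100254437367 [0.5531 0.1967] [[ 0.0001 -0.    ]
 [ 0.     -0.0002]
 [-0.0001  0.0002]]
[[186.375 266.625]
 [221.875 278.125]
 [217.125 249.625]] [[185.7626 267.4274]
 [222.021  278.1862]
 [216.8777 249.9632]]
side manual 0.05958700466417971 [0.5552 0.1982] [[-0.0003  0.0001]
 [ 0.0002  0.0003]
 [ 0.0001 -0.0004]]
side cen 0.0758965824671493 [0.555  0.1994] [[ 0.0002  0.0006]
 [ 0.0002 -0.0001]
 [-0.0005 -0.0005]]
(array([0.5952, 0.2119, 0.0792]), np.float64(0.002640284542410652))
(array([0.5122, 0.2062, 0.0778]), np.float64(0.002883010786564987))
(array([0.5579, 0.143 , 0.0791]), np.float64(0.0022055739553105483))
```

```bash
cat > hood.py <<'E'
from h import *
np.set_printoptions(precision=4,suppress=True)
YAW=.066
def angle(f,p,org,xu):
    # ray hit with unit plane x_u=xu ; returns unit coords and angle
    c,d=ray(f,p);ux=np.array([np.cos(YAW),np.sin(YAW),0]);uy=np.array([-np.sin(YAW),np.cos(YAW),0])
    o=np.array([*org,0]);l=(xu-(c-o)@ux)/(d@ux);P=c+l*d-o
    y,z=P@uy,P[2];return y,z,np.hypot(y-.1,z-.085),np.arctan2(z-.085,.1-y)
E
python3 - <<'E'
from hood import *
s=pickle.load(open("side8.pkl","rb"));S=lambda p:unz(p,4,4,120,170)
for org in((.555,.199),(.554,.1975)):
  for xu in(-.052,-.056,-.06): print(xu,angle(s,S((330,355)),org,xu))
f=s["frame"];cv2.imwrite("pics/z8.png",cv2.resize(f[235:330,135:230],None,fx=6,fy=6,interpolation=cv2.INTER_CUBIC))
E
```

```text
-0.052 (np.float64(0.0913932393612713), np.float64(0.23949213566644562), np.float64(0.15473169136111645), np.float64(1.5151438293692918))
-0.056 (np.float64(0.09760725288792052), np.float64(0.24831294176820506), np.float64(0.16333046925704797), np.float64(1.556146073736632))
-0.06 (np.float64(0.10382126641456974), np.float64(0.2571337478699645), np.float64(0.17217615756187504), np.float64(1.5929920840099505))
-0.052 (np.float64(0.09452782773452405), np.float64(0.2419106924950542), np.float64(0.15700608296680896), np.float64(1.5359360165820652))
-0.056 (np.float64(0.10074184126117332), np.float64(0.25073149859681365), np.float64(0.16573315888983237), np.float64(1.5752724602577188))
-0.06 (np.float64(0.10695585478782253), np.float64(0.2595523046985731), np.float64(0.17469084404001478), np.float64(1.6106249405952422))
```

View pics/z8.png

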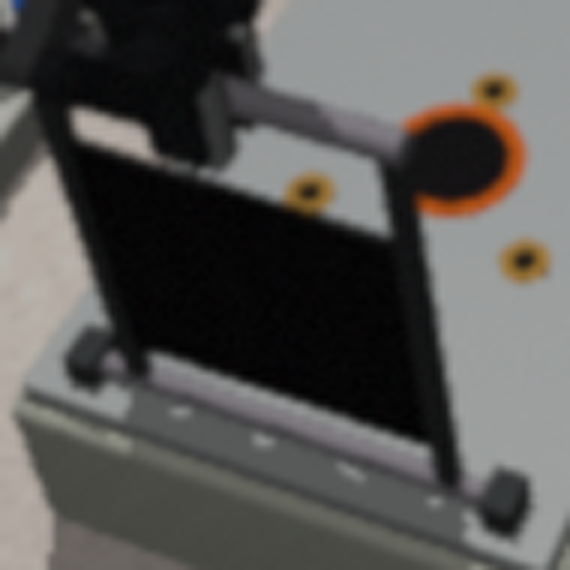

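{"method": "drive_tool", "body": {"series": [[0,0,2,0,0,0,5],[0,0,2,0,0,0,20],[0,0,2,0,0,0,40],[0,0,2,0,0,0,40],[0,0,2,0,0,0,40]]}}

```text
clock: 7.4
tcp_pos: [0.546, 0.2995, 0.2119]
orientation: [-0.069, 2.189, -2.19]
contact_force: [0.2, 1.2, -0.6]
grip_width: 0.0399
```

{"method": "drive_tool", "body": {"series": [[0,-20,0,0,0,0,40],[0,-45,0,0,0,0,40],[0,-70,0,0,0,0,40],[0,-80,0,0,0,0,40],[0,-80,0,0,0,0,40]]}}

```text
clock: 7.9
tcp_pos: [0.5467, 0.3001, 0.2933]
orientation: [-0.066, 2.19, -2.188]
contact_force: [0.4, -1.0, 0.3]
grip_width: 0.0398
```

```bash
python3 st.py .5 -.16 .25 0.41 .5 -.16 .25 -2.73;python3 snap.py 9
```

```text
7.9 q [-0.2094  0.3753 -0.527   1.5534  0.1952  1.2634 -2.2732] p [0.5467 0.3001 0.2933] F [ 0.3676 -1.0075  0.2521] M [-0.0562 -0.0289 -0.0126] w 0.03979150998836286
[[-0.998  -0.0626 -0.002 ]
 [ 0.0019  0.001  -1.    ]
 [ 0.0626 -0.998  -0.0009]]
(array([ 75.5,  42.7, 456.3]), array([  -0.1, -109.9,   -0.1]))
(array([ 75.5,  42.7, 456.3]), array([ 0.1, 70. , -0.1]))
top k 5 off 100 150
side k 4 off 120 170
```

View pics/side9.png

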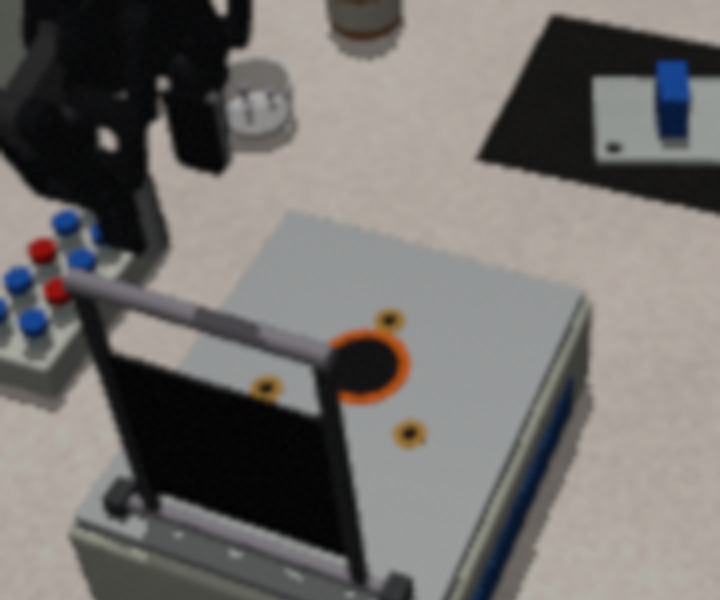

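{"method": "drive_tool", "body": {"series": [[5,0,45,0,-8,0,60],[12,0,90,0,-16,0,60],[20,0,135,0,-24,0,60],[28,0,180,0,-32,0,60],[36,0,220,0,-40,0,60]]}}

```text
clock: 8.5
tcp_pos: [0.5226, 0.0756, 0.2893]
orientation: [-0.716, 1.777, -1.777]
contact_force: [1.4, -0.5, 0.4]
grip_width: 0.0604
```

```bash
python3 st.py .4945 -.1623 .25 0.41
```

```text
8.5 q [ 0.2354  0.2153 -0.579   1.7681  0.1263  1.2    -1.1884] p [0.5226 0.0756 0.2893] F [ 1.4013 -0.4685  0.444 ] M [-0.0406 -0.0727 -0.0172] w 0.06036921048067054
[[-0.7235 -0.6903  0.0046]
 [-0.0044 -0.0021 -1.    ]
 [ 0.6903 -0.7235 -0.0015]]
(array([184.4,  40. , 152.8]), array([  0.2, -69.8,   0.2]))
```

{"method": "drive_tool", "body": {"series": [[30,0,25,0,-8,0,60],[60,0,50,0,-16,0,60],[95,10,80,0,-24,0,60],[125,20,105,0,-32,0,60],[155,30,130,0,-40,0,60]]}}

```text
clock: 9.0
tcp_pos: [0.4986, -0.1273, 0.2581]
orientation: [-1.164, 1.29, -1.285]
contact_force: [0.6, -0.7, -0.2]
grip_width: 0.0597
```

```bash
python3 st.py .4945 -.1623 .20 0.41
```

```text
9.0 q [ 0.592   0.2117 -0.535   1.8404  0.1212  1.1276 -0.0912] p [ 0.4986 -0.1273  0.2581] F [ 0.5646 -0.6812 -0.1765] M [-0.0145 -0.0481  0.014 ] w 0.059707139757950126
[[-0.105  -0.9945  0.0024]
 [-0.0065 -0.0017 -1.    ]
 [ 0.9945 -0.105  -0.0063]]
(array([35.1, 58.1, -0.1]), array([  0.4, -29.5,   0. ]))
```

{"method": "drive_tool", "body": {"series": [[10,20,0,0,-8,0,60],[20,50,0,0,-16,0,60],[35,80,0,0,-24,0,60],[35,110,0,0.4,-29.5,0,60],[35,130,0,0.4,-29.5,0,60]]}}

```text
clock: 9.5
tcp_pos: [0.4913, -0.1626, 0.1245]
orientation: [-1.378, 0.905, -0.898]
contact_force: [-1.0, -0.5, 0.5]
grip_width: 0.0602
```

```bash
python3 st.py .4945 -.1623 .06 0.41; python3 snap.py 10 100 150 330 270 220 120 360 225
python3 - <<'E'
from h import *
for c,k,x,y in(("side",5,220,120),("top",3,100,150)):
  f=pickle.load(open(c+"10.pkl","rb"))
E
```

```text
9.5 q [ 0.6599  0.3802 -0.5603  1.9759  0.2623  0.8611  0.3695] p [ 0.4913 -0.1626  0.1245] F [-0.9771 -0.5307  0.4681] M [ 0.0048  0.0112 -0.0183] w 0.060164246645354476
[[ 0.3996 -0.9167 -0.0028]
 [-0.0044  0.0011 -1.    ]
 [ 0.9167  0.3996 -0.0036]]
(array([ 1.2, 64.5,  3.2]), array([ 0.2,  0.1, -0.2]))
top k 3 off 100 150
side k 5 off 220 120
```

View pics/side10.png

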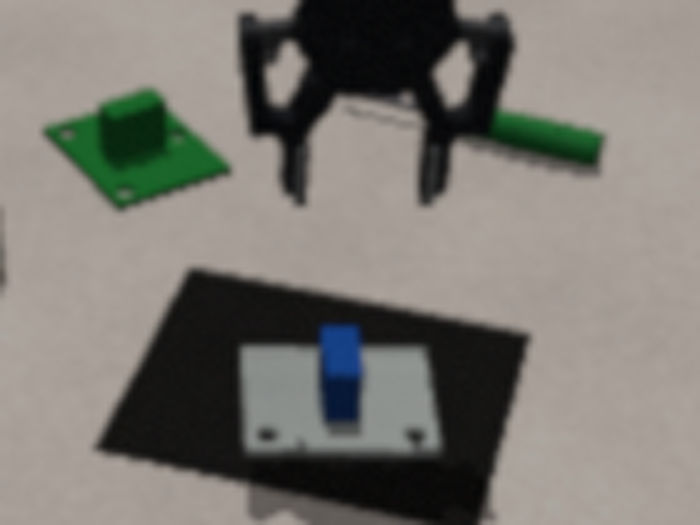

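View pics/top10.png

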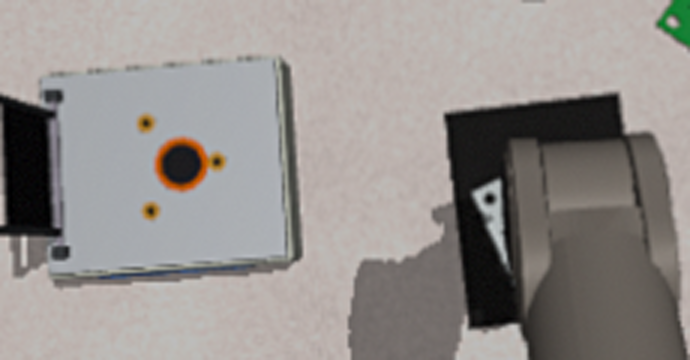

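```bash
python3 - <<'E'
from h import *
np.set_printoptions(precision=1,suppress=True)
f=pickle.load(open("side10.pkl","rb"))
P=np.array([.4913,-.1626,.1245])
zt=np.array([.9167,.3996,0])
pts=[P+[0,0,.03],P+[0,0,.038]+zt*.0301,P+[0,0,.038]-zt*.0301,(.4945,-.1623,.046),(.4945,-.1623,.008)]
print((proj(f,pts)-[220,120]+.5)*5-.5)
t=pickle.load(open("top10.pkl","rb"));cv2.imwrite("pics/ht.png",cv2.resize(t["frame"][170:250,70:130],None,fx=8,fy=7,interpolation=cv2.INTER_CUBIC))
cv2.imwrite("pics/hs.png",cv2.resize(f["frame"][235:330,130:230],None,fx=6,fy=6,interpolation=cv2.INTER_CUBIC))
E
```

```text
[[367.  190.7]
 [310.8 177.9]
 [425.4 178.4]
 [347.7 347.3]
 [343.5 397.5]]
```

View pics/ht.png

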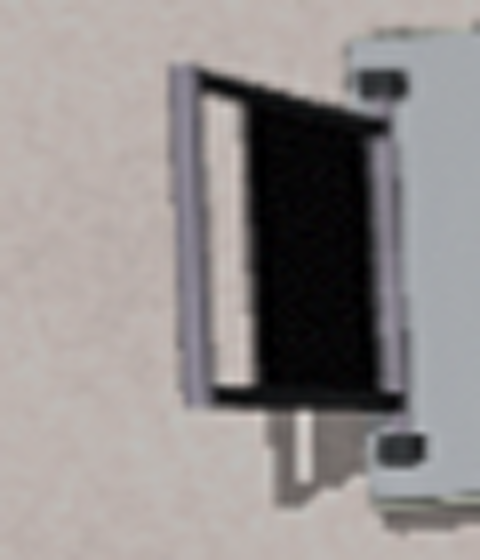

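View pics/hs.png

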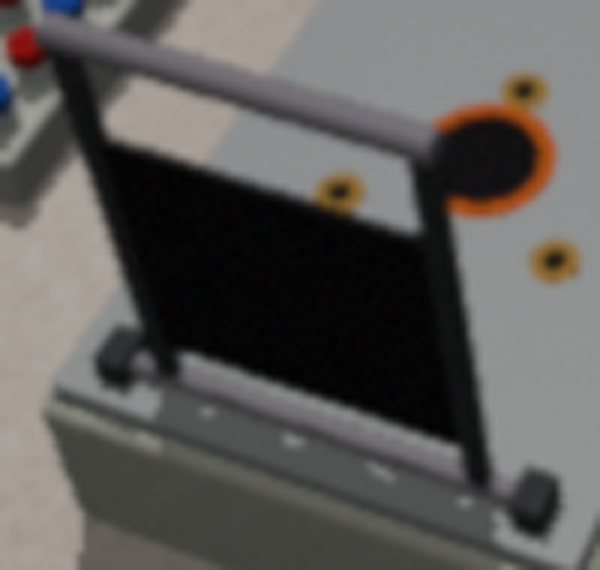

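```bash
python3 - <<'E'
from h import *
np.set_printoptions(precision=4,suppress=True)
f=pickle.load(open("side10.pkl","rb"));t=pickle.load(open("top10.pkl","rb"))
T=lambda p:unz(p,8,7,70,170);S=lambda p:unz(p,6,6,130,235)
q=[tri(t,T(a),f,S(b)) for a,b in(((185,68),(45,35)),((200,403),(435,148)),((383,85),(120,357)),((401,449),(535,500)))]
print(q);b=(q[0][0]+q[1][0])/2;h=(q[2][0]+q[3][0])/2;d=b-h
uy=np.array([-.066,.998,0]);print(d,d@uy,"ang",np.arctan2(d[2],-(d@uy)))
# blue masks
for n,c in((0,"top"),(0,"side"),(10,"side")):
  g=pickle.load(open(f"{c}{n}.pkl","rb"));im=g["frame"].astype(int)
  m=(im[...,0]-im[...,2]>40)&(im[...,0]-im[...,1]>30)
  (x0,y0,x1,y1)=(260,205,305,245) if c=="top" else (275,170,305,215)
  mm=np.zeros_like(m);mm[y0:y1,x0:x1]=m[y0:y1,x0:x1]
  k=cv2.findContours(mm.astype(np.uint8),0,2)[0];k=max(k,key=cv2.contourArea);print(c,n,cv2.minAreaRect(k),mm.sum(),[np.mean(v) for v in np.nonzero(mm)][::-1])
  # bright top faces
  b=mm&(im[...,0]>150);print([np.mean(v) for v in np.nonzero(b)][::-1],b.sum(),im[...,0][mm].min(),im[...,0][mm].max())
E
```

```text
[(array([0.6074, 0.3059, 0.2518]), np.float64(0.002985090072401929)), (array([0.4889, 0.2973, 0.253 ]), np.float64(0.0011456824474956862)), (array([0.6231, 0.3022, 0.0829]), np.float64(0.0038382174069104113)), (array([0.4731, 0.2922, 0.0839]), np.float64(0.002645574830194195))]
[0.     0.0044 0.169 ] 0.004383944520233765 ang 1.5967293776219778
top 0 ((278.19586181640625, 224.19073486328125), (7.412027359008789, 15.230192184448242), 66.03751373291016) 115 [np.float64(278.295652173913), np.float64(224.17391304347825)]
[np.float64(278.71844660194176), np.float64(223.8252427184466)] 103 94 177
side 0 ((287.5, 190.5), (11.0, 7.0), 90.0) 85 [np.float64(287.6941176470588), np.float64(189.90588235294118)]
[np.float64(nan), np.float64(nan)] 0 54 126
side 10 ((287.5, 190.5), (11.0, 7.0), 90.0) 92 [np.float64(287.6195652173913), np.float64(190.40217391304347)]
[np.float64(nan), np.float64(nan)] 0 54 134
  return _methods._mean(a, axis=axis, dtype=dtype,
  ret = ret.dtype.type(ret / rcount)
```

```bash
python3 - <<'E'
from h import *
np.set_printoptions(precision=4,suppress=True)
f=pickle.load(open("side10.pkl","rb"));t=pickle.load(open("top0.pkl","rb"))
S=unz((341,350),5,5,220,120)
print(onz(t,(278.7,223.8),.046),onz(f,S,.046),tri(t,(278.7,223.8),f,S))
print([onz(f,unz(p,5,5,220,120),.008) for p in((267,435),(416,437))])
c,s=np.cos(.41),np.sin(.41);print([(.4953+c*x-s*y,-.1641+s*x+c*y) for x,y in((.042,.032),(-.042,.032))])
E
```

```text
[ 0.4954 -0.1629  0.046 ] [ 0.4972 -0.1585  0.046 ] (array([ 0.4969, -0.1627,  0.0427]), np.float64(0.0029677992559840167))
[array([ 0.5233, -0.1141,  0.008 ]), array([ 0.4454, -0.147 ,  0.008 ])]
[(np.float64(0.521063576062796), np.float64(-0.11801054189452287)), (np.float64(0.44402542694620106), np.float64(-0.1514937254452144))]
```

{"method": "drive_tool", "body": {"series": [[0,30,5,0.2,0.1,-0.2,60],[0,60,5,0.2,0.1,-0.2,60],[0,85,5,0.2,0.1,-0.2,60],[0,105,5,0.2,0.1,-0.2,60],[0,105,5,0.2,0.1,-0.2,60]]}}

```text
clock: 10.1
tcp_pos: [0.4925, -0.159, 0.0174]
orientation: [-1.378, 0.91, -0.898]
contact_force: [0.0, -0.2, 0.0]
grip_width: 0.06
```

```bash
python3 st.py .496 -.161 -.012 0.41; python3 snap.py 11 100 150 330 270 240 140 330 210
```

```text
10.1 q [ 0.5748  0.5423 -0.4781  2.0407  0.399   0.6562  0.2408] p [ 0.4925 -0.159   0.0174] F [ 0.0363 -0.2418  0.0121] M [ 0.0284  0.005  -0.0097] w 0.05995510754843583
[[ 0.3967 -0.918  -0.0042]
 [-0.0071  0.0016 -1.    ]
 [ 0.9179  0.3967 -0.0059]]
(array([ 3.3, 29.4,  2.6]), array([ 0.3, -0.1, -0.2]))
top k 3 off 100 150
side k 8 off 240 140
```

View pics/side11.png

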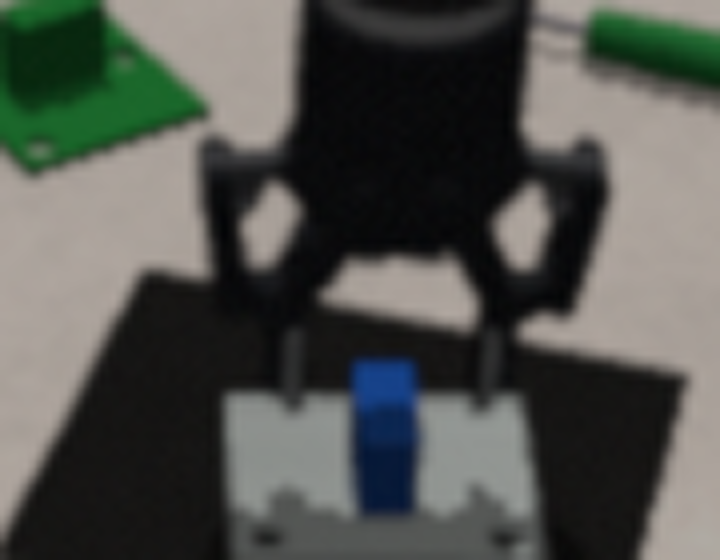

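{"method": "drive_tool", "body": {"series": [[2,10,2,0.3,0,-0.2,60],[2,20,2,0.3,0,-0.2,60],[2,29,2,0.3,0,-0.2,60],[2,29,2,0.3,0,-0.2,60]]}}

```text
clock: 10.6
tcp_pos: [0.4962, -0.1603, -0.0104]
orientation: [-1.374, 0.903, -0.905]
contact_force: [-0.6, 0.1, -0.7]
grip_width: 0.0603
```

```bash
python3 st.py .496 -.161 -.012 0.41; python3 snap.py 12 100 150 330 270 240 140 330 210
```

```text
10.6 q [ 0.5486  0.5881 -0.4459  2.0485  0.4406  0.5957  0.2063] p [ 0.4962 -0.1603 -0.0104] F [-0.5821  0.1019 -0.7489] M [ 0.0112  0.0753 -0.0206] w 0.060289555719823966
[[ 0.3967 -0.918   0.0008]
 [ 0.0014 -0.0003 -1.    ]
 [ 0.918   0.3967  0.0012]]
(array([ 0.6,  1.6, -0.5]), array([-0.1, -0.1,  0. ]))
top k 3 off 100 150
side k 8 off 240 140
```

View pics/side12.png

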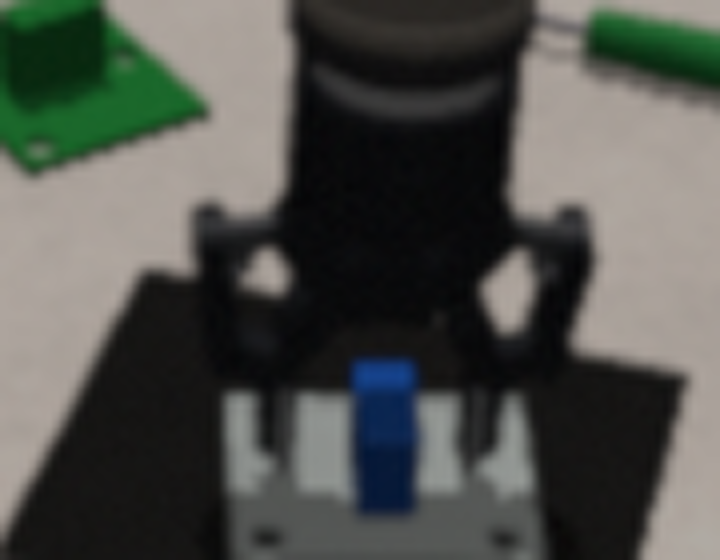

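{"method": "drive_tool", "body": {"series": [[0,1,0,0,0,0,40],[0,1,0,0,0,0,15],[0,1,0,0,0,0,15],[0,1,0,0,0,0,15],[0,1,0,0,0,0,15]], "squeeze": 60}}

```text
clock: 11.2
tcp_pos: [0.4972, -0.1604, -0.0102]
orientation: [-1.374, 0.901, -0.906]
contact_force: [-1.2, -0.1, 4.1]
grip_width: 0.0211
```

```bash
python3 st.py .496 -.161 -.012 0.41
```

```text
11.2 q [ 0.5483  0.588  -0.4458  2.0478  0.4414  0.5949  0.2055] p [ 0.4972 -0.1604 -0.0102] F [-1.1915 -0.0827  4.1271] M [-0.1333  0.3866  0.0204] w 0.021050166032800806
[[ 0.3967 -0.9179  0.002 ]
 [ 0.0031 -0.0008 -1.    ]
 [ 0.9179  0.3967  0.0025]]
(array([ 0.1,  1.8, -1.3]), array([-0.1, -0.1,  0.1]))
```

{"method": "drive_tool", "body": {"series": [[0,-10,0,0,0,0,15],[0,-30,0,0,0,0,15],[0,-60,0,0,0,0,15],[0,-95,0,0,0,0,15],[0,-130,0,0,0,0,15]]}}

```text
clock: 11.7
tcp_pos: [0.4962, -0.1599, 0.1212]
orientation: [-1.374, 0.902, -0.905]
contact_force: [0.7, -0.5, -1.4]
grip_width: 0.0214
```

```bash
python3 st.py .555 .18 .14 0.066; python3 snap.py 13 100 150 330 270 240 140 330 210
```

```text
11.7 q [ 0.6557  0.3882 -0.5649  1.9752  0.2729  0.8501  0.3513] p [ 0.4962 -0.1599  0.1212] F [ 0.7294 -0.5054 -1.3863] M [-0.0672 -0.0199 -0.0044] w 0.02136577906732338
[[ 0.3971 -0.9178  0.0011]
 [ 0.0024 -0.0001 -1.    ]
 [ 0.9178  0.3971  0.0021]]
(array([-288.6,  -18.7,  189. ]), array([-0.1, 19.6,  0. ]))
top k 3 off 100 150
side k 8 off 240 140
```

View pics/side13.png

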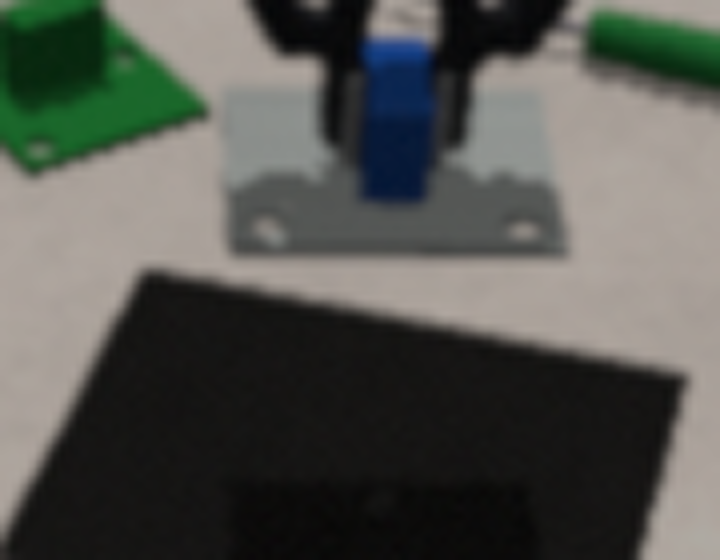

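{"method": "drive_tool", "body": {"series": [[-20,-5,13,0,1.5,0,15],[-50,-12,33,0,4,0,15],[-80,-20,53,0,6,0,15],[-115,-25,75,0,8,0,15],[-145,-25,95,0,10,0,15]]}}

```text
clock: 12.3
tcp_pos: [0.5292, 0.0123, 0.1497]
orientation: [-1.305, 1.026, -1.044]
contact_force: [0.0, -0.6, -2.2]
grip_width: 0.0213
```

```bash
python3 st.py .555 .18 .14 0.066
```

```text
12.3 q [ 0.3444  0.3609 -0.5936  1.9388  0.2605  0.9054 -0.1471] p [0.5292 0.0123 0.1497] F [ 0.0378 -0.637  -2.187 ] M [ 0.0205 -0.0056  0.0246] w 0.02133725348481904
[[ 0.2305 -0.9731  0.0054]
 [ 0.0115 -0.0028 -0.9999]
 [ 0.973   0.2305  0.0105]]
(array([-157.3,    9.5,   63.6]), array([-0.6,  9.5,  0.3]))
```

{"method": "drive_tool", "body": {"series": [[-35,0,14,0,2.5,0,15],[-75,0,30,-0.3,5,0.2,15],[-115,4,46,-0.6,7.5,0.3,15],[-145,9,59,-0.6,9.5,0.3,15],[-157,9,64,-0.6,9.5,0.3,15]]}}

```text
clock: 12.8
tcp_pos: [0.554, 0.1842, 0.1394]
orientation: [-1.241, 1.159, -1.154]
contact_force: [0.5, 0.1, -2.0]
grip_width: 0.0213
```

{"method": "drive_tool", "body": {"series": [[0,0,0,0,0,0,15]]}}

```text
clock: 12.9
tcp_pos: [0.5534, 0.1861, 0.1389]
orientation: [-1.243, 1.157, -1.15]
contact_force: [-0.2, -1.3, -2.6]
grip_width: 0.021
```

```bash
python3 st.py .555 .18 .14 0.066; python3 snap.py 14
```

```text
12.9 q [ 0.0163  0.467  -0.579   1.8134  0.3022  0.9515 -0.6165] p [0.5534 0.1861 0.1389] F [-0.2464 -1.2652 -2.5922] M [-0.0083 -0.0083 -0.0148] w 0.020954346526808085
[[ 0.0747 -0.9972 -0.0035]
 [-0.0026  0.0033 -1.    ]
 [ 0.9972  0.0747 -0.0023]]
(array([ 6.2, -1.1,  1.2]), array([ 0.1,  0.5, -0.2]))
top k 5 off 100 150
side k 4 off 120 170
```

View pics/side14.png

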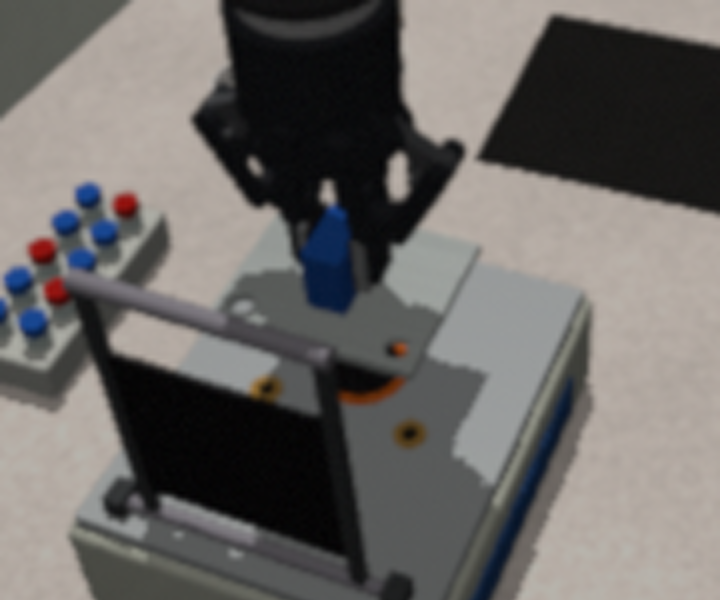

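View pics/top14.png

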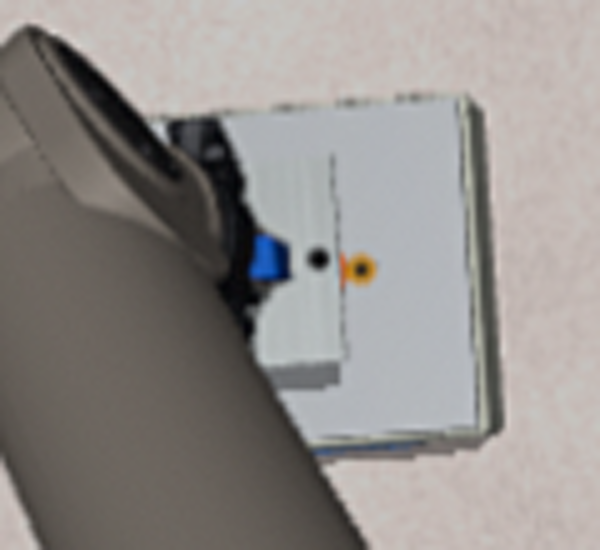

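```bash
python3 - <<'E'
from h import *
np.set_printoptions(precision=4,suppress=True)
t=pickle.load(open("top14.pkl","rb"));s=pickle.load(open("side14.pkl","rb"))
for c,f,x0,y0,x1,y1,k in(("top",t,140,175,190,225,10),("side",s,170,230,235,290,9)):
  cv2.imwrite(f"pics/z14{c}.png",cv2.resize(f["frame"][y0:y1,x0:x1],None,fx=k,fy=k,interpolation=cv2.INTER_CUBIC))
E
```

View pics/z14top.png

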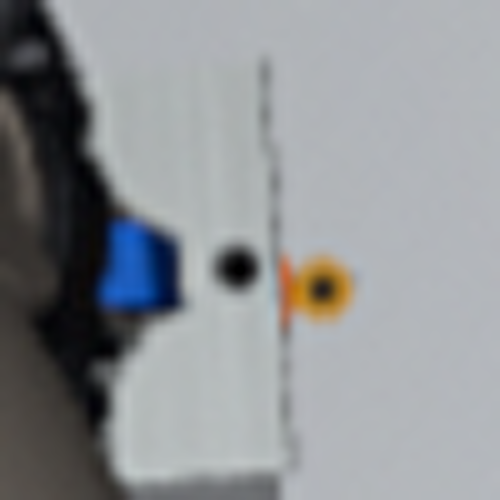

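View pics/z14side.png

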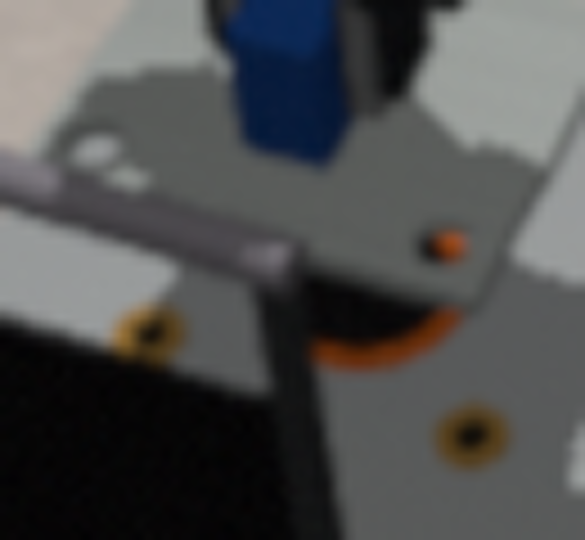

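```bash
python3 - <<'E'
from h import *
np.set_printoptions(precision=4,suppress=True)
t=pickle.load(open("top14.pkl","rb"));s=pickle.load(open("side14.pkl","rb"))
T=lambda p:unz(p,10,10,140,175);S=lambda p:unz(p,9,9,170,230)
zt=.1521+.005
h2=onz(t,T((237,268)),zt);e=[onz(t,T(p),zt) for p in((265,60),(288,465))]
h0,h1=[onz(s,S(p),zt-.001) for p in((93,152),(443,244))]
print("h2 top",h2,"edge",e,"mid",(e[0]+e[1])/2,"len",np.linalg.norm(e[0]-e[1]),"yaw",np.arctan2(*(e[0]-e[1])[1::-1]))
print("h0,h1 side",h0,h1,np.linalg.norm(h0-h1),"yaw",np.arctan2(*(h0-h1)[1::-1]))
th1=onz(s,S((472,436)),.08);th0=onz(s,S((151,333)),.08);print("th0,th1 side",th0,th1,"yaw",np.arctan2(*(th0-th1)[1::-1]))
th2=onz(t,T((322,289)),.08);print("th2 top",th2)
print("err side",((h0+h1)-(th0+th1))/2,"err top",h2-th2)
E
```

```text
h2 top [0.5568 0.1494 0.1571] edge [array([0.6124, 0.1423, 0.1571]), array([0.5044, 0.1355, 0.1571])] mid [0.5584 0.1389 0.1571] len 0.10828370756393617 yaw 0.06291474309297783
h0,h1 side [0.5943 0.2225 0.1561] [0.5115 0.2139 0.1561] 0.08321931530479401 yaw 0.1045375656472864
th0,th1 side [0.5963 0.2127 0.08  ] [0.5126 0.2076 0.08  ] yaw 0.06033141755073373
th2 top [0.5567 0.1425 0.08  ]
err side [-0.0016  0.0081  0.0761] err top [0.0001 0.0069 0.0771]
```

```bash
python3 st.py .5540 .1788 .092 0.068
```

```text
13.0 q [ 0.019   0.4659 -0.5777  1.8149  0.3023  0.9519 -0.6159] p [0.5533 0.1834 0.1388] F [ 0.5476  0.0512 -2.8479] M [-0.052   0.0089  0.0375] w 0.02110991790649271
[[ 0.0718 -0.9974 -0.0019]
 [-0.003   0.0017 -1.    ]
 [ 0.9974  0.0718 -0.0028]]
(array([ 4.7, 46.8,  0.5]), array([ 0.2,  0.2, -0.1]))
```

{"method": "drive_tool", "body": {"series": [[5,15,0,0.2,0.2,-0.1,15],[5,30,0,0.2,0.2,-0.1,15],[5,40,0,0.2,0.2,-0.1,15],[5,44,0,0.2,0.2,-0.1,15],[5,44,0,0.2,0.2,-0.1,15]]}}

```text
clock: 13.5
tcp_pos: [0.5531, 0.1781, 0.094]
orientation: [-1.241, 1.159, -1.159]
contact_force: [-0.2, 0.3, -2.2]
grip_width: 0.0213
```

{"method": "drive_tool", "body": {"series": [[0,0,0,0,0,0,15],[0,0,0,0,0,0,15]]}}

```text
clock: 13.7
tcp_pos: [0.5535, 0.1783, 0.0946]
orientation: [-1.24, 1.159, -1.159]
contact_force: [-0.7, -0.2, -2.1]
grip_width: 0.0216
```

```bash
python3 st.py .5540 .178 .092 0.068; python3 snap.py 15 140 175 190 225 170 230 235 290;python3 st.py .5540 .178 .092 0.068
```

```text
13.7 q [ 0.0042  0.5164 -0.5524  1.854   0.3463  0.8676 -0.6489] p [0.5535 0.1783 0.0946] F [-0.7353 -0.1542 -2.1008] M [ 0.0488  0.0431 -0.0035] w 0.021611351694749183
[[ 0.0682 -0.9977 -0.0002]
 [ 0.0001  0.0002 -1.    ]
 [ 0.9977  0.0682  0.0001]]
(array([0.4, 2.6, 0.5]), array([-0.,  0., -0.]))
top k 12 off 140 175
side k 10 off 170 230
13.8 q [ 0.0042  0.5163 -0.5524  1.8541  0.3464  0.8675 -0.6489] p [0.5535 0.1783 0.0946] F [ 1.0836  0.2704 -1.6694] M [ 0.0296 -0.0046 -0.0172] w 0.02107043930904048
[[ 0.0682 -0.9977 -0.0002]
 [ 0.0001  0.0002 -1.    ]
 [ 0.9977  0.0682  0.0001]]
(array([0.4, 2.6, 0.5]), array([-0.,  0., -0.]))
```

View pics/side15.png

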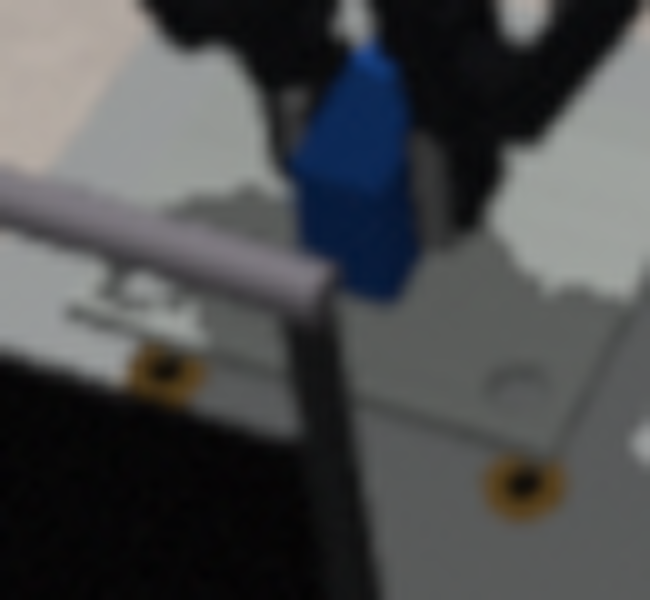

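View pics/top15.png

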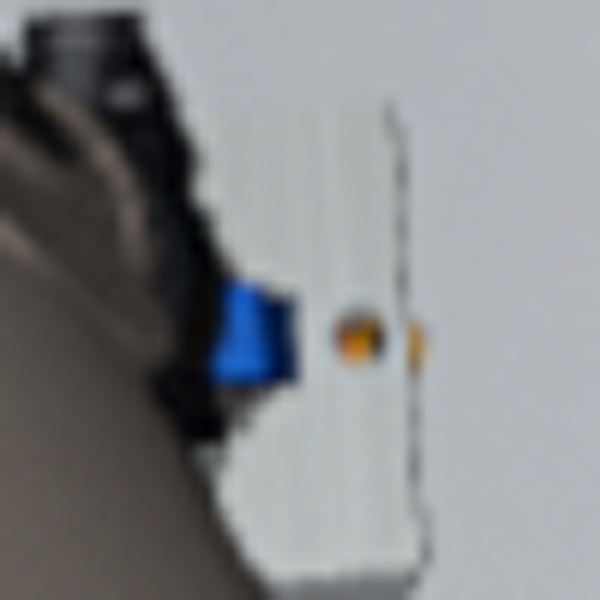

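```bash
python3 - <<'E'
from h import *
np.set_printoptions(precision=4,suppress=True)
t=pickle.load(open("top15.pkl","rb"));s=pickle.load(open("side15.pkl","rb"));t8=pickle.load(open("top10.pkl","rb"))
T=lambda p:unz(p,12,12,140,175);S=lambda p:unz(p,10,10,170,230)
zt=.0946+.0132+.005
h2=onz(t,T((360,338)),zt);h1=onz(s,S((519,382)),zt);h0=onz(s,S((145,284)),zt)
th2=onz(t,unz((361,269),5,5,100,150),.08);th1=onz(s,S((522,487)),.08);th0=onz(s,S((165,373)),.08)
print(h2-th2,"h1",h1-th1,"h0",h0-th0)
c=[onz(s,S(p),zt-.005) for p in((70,312),(548,460))];print("edge corners",c,np.linalg.norm(c[0]-c[1]),"yaw",np.arctan2(*(c[0]-c[1])[1::-1]), "th yaw",np.arctan2(*(th0-th1)[1::-1]))
e=[onz(t,T(p),zt) for p in((388,100),(425,560))];print("top edge",e,"yaw",np.arctan2(*(e[0]-e[1])[1::-1]))
# plate height by side/top of -y? use +y edge expected relative to h2
print("edge mid - th mid", (c[0]+c[1])/2-(th0+th1)/2, "expect ~", .013*np.array([-.067,.998]))
E
```

```text
[-0.0004 -0.0005  0.0328] h1 [-0.0004 -0.0019  0.0328] h0 [-0.0013  0.0023  0.0328]
edge corners [array([0.6082, 0.2254, 0.1078]), array([0.5001, 0.2179, 0.1078])] 0.108316403230883 yaw 0.06912470488530291 th yaw 0.06216741846779055
top edge [array([0.6116, 0.1357, 0.1128]), array([0.505 , 0.1266, 0.1128])] yaw 0.08485168524624696
edge mid - th mid [-0.0005  0.0106  0.0278] expect ~ [-0.0009  0.013 ]
```

{"method": "drive_tool", "body": {"series": [[0,6,0.5,0,0,0,15],[-0.5,11,0.5,0,0,0,15],[-0.5,15,0.5,0,0,0,15],[-0.5,16,0.5,0,0,0,15],[-0.5,16,0.5,0,0,0,15]]}}

```text
clock: 14.3
tcp_pos: [0.5537, 0.1788, 0.0782]
orientation: [-1.241, 1.159, -1.158]
contact_force: [-0.8, -0.6, -2.1]
grip_width: 0.0214
```

{"method": "drive_tool", "body": {"series": [[0,0,0,0,0,0,15],[0,0,0,0,0,0,15]]}}

```text
clock: 14.5
tcp_pos: [0.5538, 0.1789, 0.0783]
orientation: [-1.241, 1.159, -1.158]
contact_force: [-0.7, 0.5, -2.3]
grip_width: 0.0215
```

```bash
python3 snap.py 16 140 175 190 225 170 230 235 290;python3 st.py .5540 .1785 .077 0.068
```

```text
top k 12 off 140 175
side k 10 off 170 230
14.6 q [-0.0055  0.5382 -0.5421  1.8631  0.3629  0.8395 -0.6628] p [0.5538 0.1789 0.0783] F [-0.3944 -0.2077 -1.4714] M [ 0.0001 -0.0144 -0.0195] w 0.021529499372576637
[[ 0.0682 -0.9977 -0.0002]
 [-0.0003  0.0001 -1.    ]
 [ 0.9977  0.0682 -0.0003]]
(array([0.4, 1.3, 0.2]), array([ 0.,  0., -0.]))
```

View pics/side16.png

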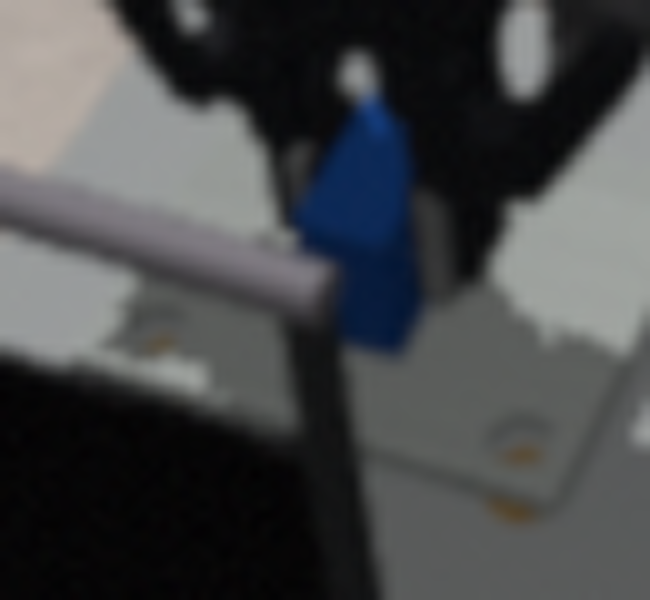

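View pics/top16.png

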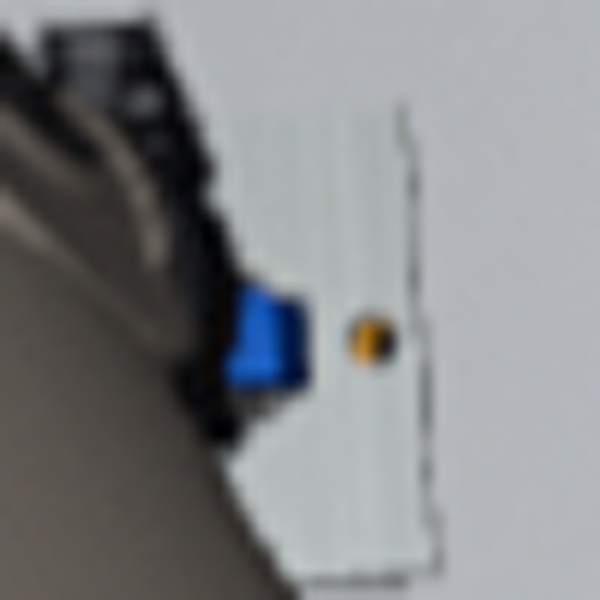

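```bash
python3 - <<'E'
from h import *
np.set_printoptions(precision=4,suppress=True)
t=pickle.load(open("top16.pkl","rb"));s=pickle.load(open("side16.pkl","rb"));s15=pickle.load(open("side10.pkl","rb"))
T=lambda p:unz(p,12,12,140,175);S=lambda p:unz(p,10,10,170,230)
# dark-bore thread centres in clear frames
th2=onz(t,unz((361,269),5,5,100,150),.08)
k=lambda p:unz(p,6,6,130,235)
th1=onz(s15,k((554,261)),.08);th0=onz(s15,k((341,191)),.08)
print(th0,th1,th2)
for dz in(0,.002,.004):
  zt=.0783+.0132+.005+dz
  print(dz,"h2",onz(t,T((372,339)),zt)-th2,"h1",onz(s,S((520,440)),zt)-th1,"h0",onz(s,S((157,331)),zt)-th0,"corner",onz(s,S((556,512)),zt-.005)-th1,"exp",np.array([[.9977,-.067],[.067,.9977]])@[-.013,.013])
E
```

```text
[0.5963 0.2123 0.08  ] [0.5127 0.2079 0.08  ] [0.5568 0.1424 0.08  ]
0 h2 [0.0005 0.0002 0.0165] h1 [-0.0006  0.0007  0.0165] h0 [-0.0012  0.0028  0.0165] corner [-0.0136  0.0103  0.0115] exp [-0.0138  0.0121]
0.002 h2 [ 0.0004 -0.0003  0.0185] h1 [-0.0014  0.002   0.0185] h0 [-0.0023  0.004   0.0185] corner [-0.0143  0.0116  0.0135] exp [-0.0138  0.0121]
0.004 h2 [ 0.0002 -0.0007  0.0205] h1 [-0.0022  0.0033  0.0205] h0 [-0.0034  0.0053  0.0205] corner [-0.0151  0.0128  0.0155] exp [-0.0138  0.0121]
```

```bash
python3 - <<'E'
from h import *
np.set_printoptions(precision=4,suppress=True)
t=pickle.load(open("top16.pkl","rb"));g=cv2.GaussianBlur(cv2.cvtColor(t["frame"],6).astype(np.float32),(0,0),.7)
def edge(rows,c0,c1,z,mode):
    P=[]
    for v in rows:
        p=g[v,c0(v):c1(v)]
        if mode=="min":
            i=int(p.argmin());
            if 0<i<len(p)-1: i=i+.5*(p[i-1]-p[i+1])/(p[i-1]-2*p[i]+p[i+1])
        P.append(onz(t,(c0(v)+i,v),z)[:2])
    P=np.array(P);a=np.polyfit(P[:,0],P[:,1],1)
    for _ in range(3):
        r=P[:,1]-np.polyval(a,P[:,0]);k=abs(r)<max(2*np.median(abs(r)),3e-4);a=np.polyfit(P[k,0],P[k,1],1)
    print(mode,"yaw",np.arctan(a[0]),"rms",r[k].std(),k.sum(),len(P))
# plate -y edge dark line: px approx from (173.3,183.5) to (176.4,222.5)
x=lambda v:173.3+(v-183.5)*.079
edge(range(187,221),lambda v:int(x(v))-2,lambda v:int(x(v))+5,.093,"min")
# unit deck -y edge: dark line? zoom5 (462,97)-(482,432)
y=lambda v:192.4+(v-169.5)*.06
edge(range(172,234),lambda v:int(y(v))-3,lambda v:int(y(v))+4,.08,"min")
# mat irrelevant; threads from top10
f=pickle.load(open("top10.pkl","rb"));h=cv2.cvtColor(f["frame"],cv2.COLOR_BGR2HSV).astype(float)
C=[]
for p in((148.1,190.7),(149.8,219.9),(171.6,203.5)):
    u,v=map(int,np.round(p));q=h[v-6:v+7,u-6:u+7];yy,xx=np.mgrid[v-6:v+7,u-6:u+7]
    w=np.where((q[...,0]>14)&(q[...,0]<35)&(q[...,1]>90),1,0);w[(np.hypot(xx-p[0],yy-p[1])>4.5)]=0
    m=np.uint8(w);m=cv2.morphologyEx(m,cv2.MORPH_CLOSE,np.ones((5,5)));C.append((np.average(xx,weights=m),np.average(yy,weights=m)))
print(C,*fit2([(.042,.012),(-.042,.012),(0,-.054)],[onz(f,c,.08) for c in C]))
E
```

```text
min yaw 0.06720617290984579 rms 0.0005885694187073756 29 34
min yaw 0.06283303579640644 rms 0.0004697659736516626 49 62
[(np.float64(148.04), np.float64(190.6)), (np.float64(149.80769230769232), np.float64(219.80769230769232)), (np.float64(171.68965517241378), np.float64(203.55172413793105))] 0.06428536961829359 [0.5533 0.1966] [[ 0.0001  0.0003]
 [ 0.0002 -0.0003]
 [-0.0003  0.    ]]
```

{"method": "drive_tool", "body": {"series": [[0,1.3,0,0,0.1,0,15],[0,1.3,0,0,0.1,0,15],[0,1.3,0,0,0.1,0,15],[0,1.3,0,0,0.1,0,15],[0,1.3,0,0,0.1,0,15]]}}

```text
clock: 15.1
tcp_pos: [0.5538, 0.1789, 0.0771]
orientation: [-1.24, 1.16, -1.16]
contact_force: [0.0, 0.5, -2.3]
grip_width: 0.0212
```

```bash
python3 snap.py 17 60 100 460 290 100 100 400 340;python3 st.py .5540 .1785 .077 0.068
```

```text
top k 2 off 60 100
side k 2 off 100 100
15.2 q [-0.0065  0.5399 -0.5408  1.8639  0.364   0.8371 -0.6654] p [0.5538 0.1788 0.0771] F [ 0.7031 -0.2484 -2.4964] M [ 0.0462 -0.0199 -0.0023] w 0.021408744903748195
[[ 0.0665 -0.9978 -0.0001]
 [-0.0003  0.0001 -1.    ]
 [ 0.9978  0.0665 -0.0003]]
(array([0.4, 0.1, 0.2]), array([ 0. , -0.1, -0. ]))
```

View pics/side17.png

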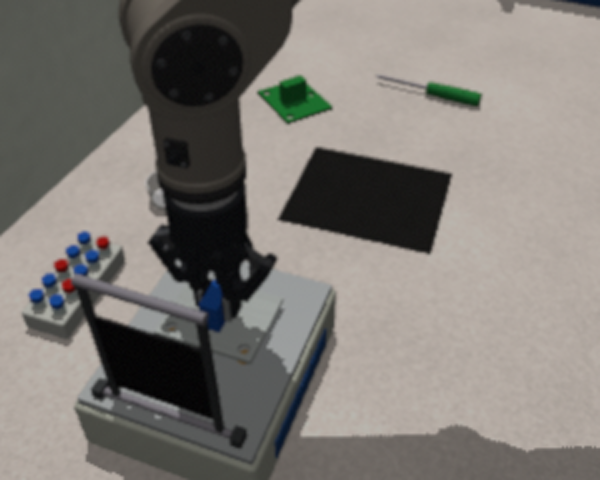

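View pics/top17.png

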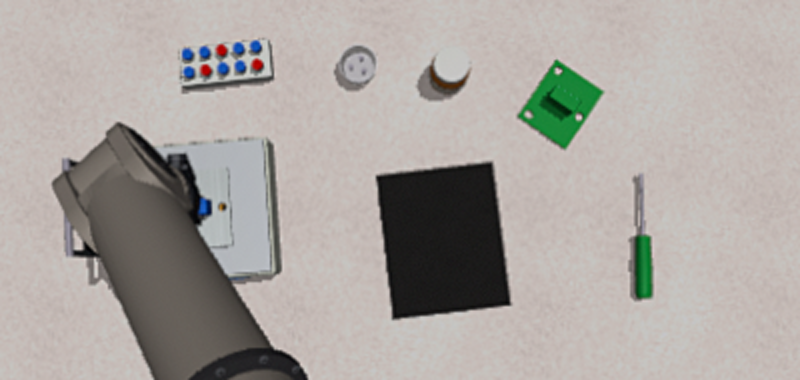

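```bash
python3 -c "
from bench import r
print(r.hand_in());print(r.get_obs()['tcp_pos'])"
```

```text
the job is handed in; nothing more can be done
None
the job is handed in; nothing more can be done
```

I tilted the hood upright and released it. I then picked up the cover plate by its blue grip and handed the job in while holding it over the threaded holes, at about 15 s of the 64 s.

- **Hood:** it stands at about 1.60 rad, triangulated from both cameras after I let go. It looked unchanged in the last side view.
- **Plate position:** hole 1 and hole 2 were within about 1 mm of their threads. Plate yaw was 0.067 rad against about 0.064 for the unit. I measured both just before a last 1 mm lowering and a 0.1° turn.
- **Plate height:** the underside is about 10 mm above the deck. The tool is vertical, and the force reading shows only the plate's weight, so nothing was touching.
- **Bystanders:** the jar, cup, rack, screwdriver and green look-alike appear undisturbed in the final pictures.

**Checks that failed or disagreed:**
- **First grasp missed:** my first try at the hood bar closed just above it, pressing with under 2 N and without moving the hood. The finger ends turned out to sit about 25 mm behind the reported TCP. I allowed for that afterwards.
- **Camera disagreement:** the two cameras differ by 2–3 mm in absolute position, so I aligned the plate to the threads within each view.
- **Hole 0:** it was partly hidden behind the hood bar and read up to about 3 mm off. I gave that reading little weight.

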